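# Load a glue cartridge into the bench press

## Task

Load the large glue cartridge into the bench press: slide it down sideways into the slotted bracket so that its flange sits behind the front plate, past the sprung catches and fully home, with the barrel level in the V rest. Then push the carriage forward until the sprung foot bears on the plunger and is pressed in about half-way. The barrel is thin, so do not force it (stay under 25 N), and leave the slim cartridge in the rack.

Things in the scene. Friction and masses are not known exactly. Their poses are not given: they have to be found in the camera images.
- cartridge_mid (a point): Large white cartridge lying in the rack; point on its axis at mid barrel, where it is gripped. +y runs to the black nozzle cap; any roll. Barrel 30 mm diameter, 48 mm either side of here; nose and cap reach 76 mm ahead. At the rear a flange and a stiff grey plunger (30 N to move): 10 mm rod, 26 mm disc, its end 26 to 52 mm behind the flange's rear face, different every time, not measured. 0.11 to 0.18 kg
- cartridge: The same large cartridge as a whole with its plunger; origin and axes as cartridge_mid
- flange (a point): Centre of the large cartridge's round flange, on the axis 50 mm behind cartridge_mid: 50 mm diameter, 4 mm thick (2 mm either side of this point along y), rim bevelled by 1.2 mm; +y points to the nozzle
- slim_mid (a point): Middle of the slim cartridge (barrel 20 mm diameter, 92 mm long, flange 34 mm), which lies in the other place of the rack and must stay there
- rack: Fixed wooden rack, origin on the bench under its centre: board 190 x 104 x 10 mm with two V-notched battens, 8 mm thick and 41 mm high, 36 mm either side of the origin along y. The cartridges lie along y at x = +45 and -45 mm, large and slim in either place; the large one's axis is 45 mm above the bench
- press: Bench cartridge press, fixed: grey base plate 88 x 320 x 12 mm with a steel rail (top 24 mm above the bench), bracket, V rest and carriage. Origin on the bench under the barrel's axis at the bracket's nominal place; +y is the direction of the nozzle, z up. The axis of the loaded barrel lies at x = 0, 62 mm up. Bracket to V rest there is free room for fingers down to the rail
- bracket_nominal (a point): On the axis, at the nominal middle of the bracket's 6 mm flange gap, fixed to the press. The bracket is clamped fast, but its setting is not measured: the gap's true middle lies 0 to 6 mm from this point, ahead or behind along y, and must be found by touch or sight
- front_plate (a point): Nominal middle of the bracket's front plate (shifts with the bracket), on the axis: 12 mm thick, 3 to 15 mm ahead of the gap's middle, 64 mm wide, 78 mm high, with a 32 mm slot open at the top on whose floor the barrel sits. Two sprung catches in its cheeks, 11 mm above the axis, resist the barrel with up to about 8 N in all and then snap over it
- back_plate (a point): Nominal middle of the bracket's back plate (shifts with the bracket), on the axis: 8 mm thick, 3 to 11 mm behind the gap's middle, 64 mm wide, top 82 mm above the bench, with a 14 mm slot open at the top for the plunger rod
- v_rest (a point): On the axis above the middle of the press's V rest, 10 mm thick along y, 85 mm ahead of the press's origin; it carries the front of the loaded barrel
- fin (a point): On the press's carriage: centre of the upright dark steel fin, 10 mm below its top (36 mm wide along the press's x, 16 mm thick along y, top 96 mm above the bench). The carriage slides along the press's +y by up to 108 mm with about 10 N of friction and stays where it is left
- foot: Sprung round steel foot, 28 mm diameter, on the front of the carriage at the axis height; origin at the centre of its front face, 40 mm ahead of the fin point when free. It yields up to 10 mm towards the carriage against a spring: 1 N at the start and 0.8 N more for each mm, 9 N when bottomed

How it is judged (in metres and radians):
On the way:
1. the large cartridge is home in the bracket, its flange in the gap, barrel level in the V rest (z of each of flange, cartridge_mid in the frame of press below 0.0645 m and y of flange in the frame of press between -0.0078 and 0.0078 m and angle between the y axis of flange and the y axis of press, either way round below 0.05 rad), for 0.2 s.
At the end, for the whole second after the job is handed in: The large cartridge is let go in the press: flange in the bracket's gap, its axis no more than 2.5 mm above the seat at flange and mid barrel and within 0.05 rad of the press's axis, nozzle forward, and the foot bears on the plunger with 3.0 to 7.4 N (pressed in about 2.5 to 8 mm) (all of step 1 and z of flange in the frame of press above 0.059 m and y of cartridge_mid in the frame of press above 0.03 m and contact force between foot and cartridge between 3 and 7.4 N); the robot touches nothing.
It fails at once if the cartridge is forced: more than 25 N between it and the press (contact force between cartridge and press above 25 N).
It fails at once if the slim cartridge is moved by more than 20 mm (distance of slim_mid from where it was at the start of the episode above 0.02 m).
It also fails if it takes over 72 s, if anything falls off the work surface, if the arm or the gripper's body presses on something with over 40 N, if the wrist force passes 120 N, or if a joint passes its speed limit or range.

## Robot

A 6-joint arm with a two-finger parallel gripper is mounted at the origin on a cart in front of the work surface, level with it; the furniture and walls round the work are solid. World frame = base frame: x ahead of the robot, y to its left, z up, the work surface at z = 0. Lengths are in m, angles in degrees, forces in N, time in s.
With the tool pointing down it reaches from about 0.4 to 0.825 m from the base axis. Payload 7 kg.
Tool frame: the origin (TCP) lies midway between the tips of the shut fingers; the grasp point (between the pads) lies 19 mm behind it (r.hold_point_z is the distance from the TCP to the grasp point, in m); x points along the fingers, y is the direction in which the jaws open and shut, and the axes are right-handed (so a half turn about x gives the same grasp; the last joint's range is limited). The gripper opens to 88 mm and grips with 3 to 60 N. Pads are 19 mm wide; open, the fingers measure 130 mm over their backs; the gripper's body (78 mm by 193 mm) begins 47 mm behind the grasp point.
Start: joints at [-53.279, 20.546, 0.682, 0, -70.136, -16.507], TCP at [0.233, -0.633, 0.227] pointing down, gripper open.
Joint ranges: [-176.03, 176.03], [-82.01, 121.73], [-58.28, 71.71], [-173.87, 95.51], [-174.79, -0.11], [-173.66, 173.66]. Speed limits (degrees/s): [136.94, 136.94, 172.46, 180, 180, 180].

## Interface

Orientations are given as [roll, pitch, yaw] about the fixed x, y, z axes, in that order (R = Rz(yaw) Ry(pitch) Rx(roll)).
In Python, from plant import r, viewer, order gives the robot as it stands. The module is installed in compiled form; this text tells all that it offers.
- The arm moves only by the shell command python3 -m creep 'ROWS' [FORCE]. ROWS is JSON, a list of rows, each an object of numbers: "ax", "ay", "az": the turn, a rotation vector about the tool's x, y, z in degrees; "tx", "ty", "tz": the shift along the tool's x, y, z in m; "fingers": the finger opening in m, from 0 to 0.0876. A call has 1 to 5 rows; each row is the pose to reach, as a shift and turn from the pose commanded when the call began, along the tool's axes at that moment; what a row does not reach only later rows make up. A row lasts 1/10 s, in which the tool goes at most 50 mm and 8.59 degrees, less where a joint would pass 70% of its speed; a pose out of reach is approached as far as the arm can. A call with a gripper value outside its range is refused whole. The fingers move at their own pace and stop on an object; FORCE is the grip in N (left out, the last holds). Time passes only in rows, so rows that repeat a pose let the fingers close. It gives the time, the measured TCP pose, the force and the opening at its end, in the units of the state.
- r.get_state(): the state, without advancing time (a new reading comes with each control period).
- viewer.capture(name): name is "scene" or "side" or "wrist"; returns a dict with "pixels" (384x512x3 uint8, blue, green, red), "depth" (384x512 float32, m along the optical axis (not along the pixel's ray), 0 where there is no reading), "fx", "fy", "cx", "cy" (pixels), "rvec" (rotation vector, rad) and "tvec" (3), from world to camera coordinates, as OpenCV has them; the wrist camera has in their place "T_tool_cam" (4x4, takes a point from camera to tool coordinates, whose origin is the TCP and whose axes are the tool frame's). Camera axes: x right, y down, z forward; pixel columns grow to the right and rows downward; lengths in m; the calibration is good to about 2 mm. A picture is of the moment at which its call begins: read the wrist's pose just before it.
- order.close_job(): hands the job in, once; it reports no verdict.
The state is a dict: "time_s": time; "joints": joint angles; "qd": joint speeds; "joint_torque": joint torques, N m; "tcp_pos": TCP position; "eef_rot": TCP orientation; "contact_force": force on the tool from outside, world axes, zero at the start; "moment": the same for the moment, N m; "gripper_width": finger opening in m.
Only numpy, scipy, OpenCV 4.12 (cv2) and the standard library are available. Lean on these libraries where they do the work, as an engineer would, in place of code of your own. Each camera call takes 0.05 s, during which the arm holds its last target.

## Working session

There is one attempt and no reset: what is moved stays moved. The work goes in short steps, Python scripts to look and compute and a shell command to move; the robot and the scene stay as the last step left them, time stands still between calls to the robot, and variables do not carry over. Pictures are saved under pics/ and viewed, and the job is handed in when it is done.

```bash
ls; mkdir -p pics; python3 - <<'E'
from plant import r,viewer,order
import cv2,pickle
print(r.get_state(), r.hold_point_z)
for n in ("scene","side","wrist"):
    d=viewer.capture(n); pickle.dump(d,open(f"pics/{n}0.pkl","wb")); cv2.imwrite(f"pics/{n}0.png",d["pixels"])
    print(n,{k:v for k,v in d.items() if k not in("pixels","depth")})
E
```

```text
pics
{'time_s': 0.0, 'joints': array([-5.32800044e+01,  2.05893792e+01,  6.33602103e-01, -1.88179454e-02,
       -7.01333491e+01, -1.65058997e+01]), 'qd': array([ 0.02697815, -0.0139409 ,  0.03655699,  0.08636636, -0.02955456,
        0.05221028]), 'joint_torque': array([ 1.00220059e-03, -5.82716739e+01,  2.93074644e+01,  6.99754223e+00,
        7.11113287e-03, -1.97905629e-04]), 'tcp_pos': array([ 0.23302877, -0.63299596,  0.22564866]), 'eef_rot': array([ 95.28091457,  89.90913458, 115.48860174]), 'contact_force': array([0.37206908, 0.19899642, 0.74270763]), 'moment': array([0.00211647, 0.00108259, 0.0333464 ]), 'gripper_width': 0.08783051782950095} 0.0188
scene {'fx': 441.1820646489991, 'fy': 441.1820646489991, 'cx': 253.55316038587785, 'cy': 190.13608349438266, 'rvec': array([ 0.88199603, -2.53423958,  1.02481403]), 'tvec': array([0.42015551, 0.25882711, 0.72399481])}
side {'fx': 432.352548420303, 'fy': 432.352548420303, 'cx': 257.99450140590824, 'cy': 198.41015182493547, 'rvec': array([ 2.16566424,  0.00949979, -0.02729937]), 'tvec': array([-0.53220997,  0.08622311,  1.15103734])}
wrist {'fx': 302.96762694514905, 'fy': 302.96762694514905, 'cx': 253.05101786065597, 'cy': 193.24432590022127, 'T_tool_cam': array([[-1.89793657e-04, -2.47774631e-01,  9.68817680e-01,
        -1.56390414e-01],
       [ 9.99999916e-01,  3.06166800e-04,  2.74204334e-04,
         7.19225419e-04],
       [-3.64560687e-04,  9.68817650e-01,  2.47774552e-01,
        -6.67086684e-02],
       [ 0.00000000e+00,  0.00000000e+00,  0.00000000e+00,
         1.00000000e+00]])}
```

View pics/scene0.png

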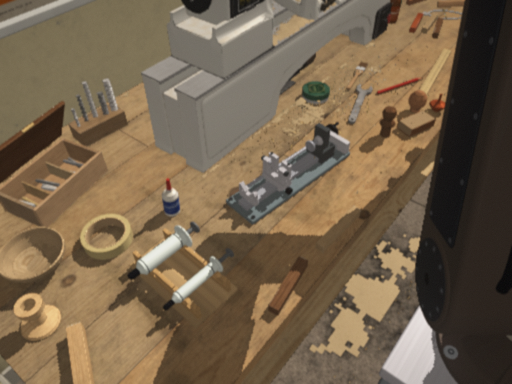

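View pics/side0.png

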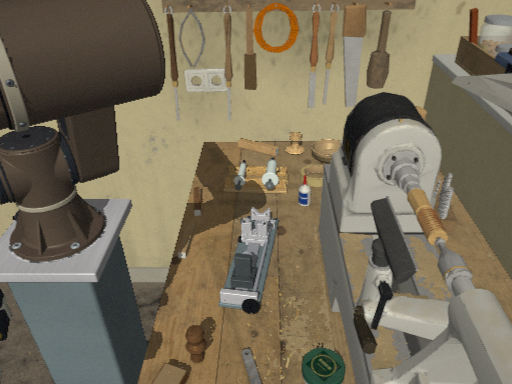

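View pics/wrist0.png

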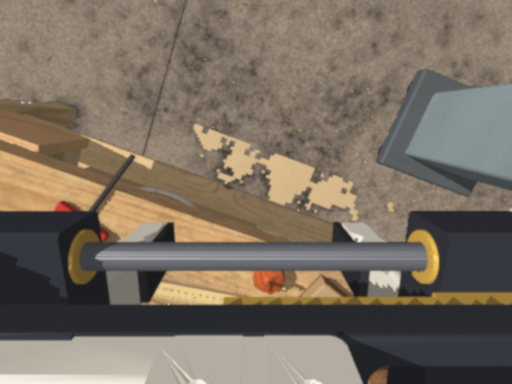

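```bash
cat > h.py <<'E'
import numpy as np,cv2,pickle
from scipy.spatial.transform import Rotation as R
def world(d,T_wt=None):
    h,w=d["depth"].shape; v,u=np.mgrid[:h,:w]; z=d["depth"]
    P=np.stack([(u-d["cx"])/d["fx"]*z,(v-d["cy"])/d["fy"]*z,z],-1)
    if "T_tool_cam" in d:
        T=T_wt@d["T_tool_cam"]; return P@T[:3,:3].T+T[:3,3]
    Rm=cv2.Rodrigues(d["rvec"])[0]
    return (P-d["tvec"])@Rm
def tcpT(s):
    T=np.eye(4);T[:3,:3]=R.from_euler("xyz",s["eef_rot"],degrees=True).as_matrix();T[:3,3]=s["tcp_pos"];return T
def proj(d,p,T_wt=None):
    p=np.asarray(p,float)
    if "T_tool_cam" in d:
        T=np.linalg.inv(T_wt@d["T_tool_cam"]); c=T[:3,:3]@p+T[:3,3]
    else: c=cv2.Rodrigues(d["rvec"])[0]@p+d["tvec"]
    return np.array([c[0]/c[2]*d["fx"]+d["cx"],c[1]/c[2]*d["fy"]+d["cy"]])
def crop(d,u0,u1,v0,v1,f,name):
    im=cv2.resize(d["pixels"][v0:v1,u0:u1],None,fx=f,fy=f,interpolation=cv2.INTER_CUBIC)
    for u in range((u0+9)//10*10,u1,10):
        cv2.line(im,(int((u-u0)*f),0),(int((u-u0)*f),8 if u%50 else 16),(0,0,255),1)
    for v in range((v0+9)//10*10,v1,10):
        cv2.line(im,(0,int((v-v0)*f)),(8 if v%50 else 16,int((v-v0)*f)),(0,0,255),1)
    cv2.imwrite(name,im)
E
python3 - <<'E'
from h import *
s=pickle.load(open("pics/scene0.pkl","rb"));e=pickle.load(open("pics/side0.pkl","rb"))
crop(s,110,270,210,320,5,"pics/c1.png");crop(s,210,370,110,230,5,"pics/c2.png");crop(e,210,310,140,320,3.3,"pics/c3.png")
W=world(s)
for (n,a) in (("large",[(150,260),(160,255),(170,248),(180,240)]),("slim",[(180,295),(190,287),(200,280),(210,272)]),("press",[(285,190),(325,135),(240,195)])):
  for u,v in a: print(n,u,v,W[v,u].round(4))
E
```

```text
large 150 260 [0.5604 0.2684 0.0574]
large 160 255 [0.5547 0.2495 0.0568]
large 170 248 [0.5534 0.2265 0.0547]
large 180 240 [0.5509 0.2028 0.0566]
slim 180 295 [0.4712 0.2826 0.0491]
slim 190 287 [0.4698 0.2602 0.0473]
slim 200 280 [0.4677 0.2379 0.044 ]
slim 210 272 [0.4653 0.2147 0.0438]
press 285 190 [ 0.4906 -0.0483  0.0248]
press 325 135 [ 0.4887 -0.1949  0.0838]
press 240 195 [0.556  0.0247 0.0276]
```

View pics/c1.png

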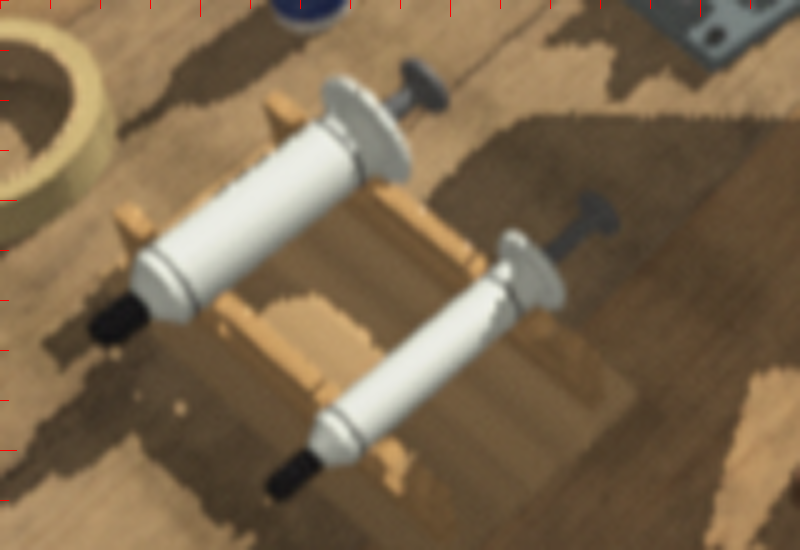

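View pics/c2.png

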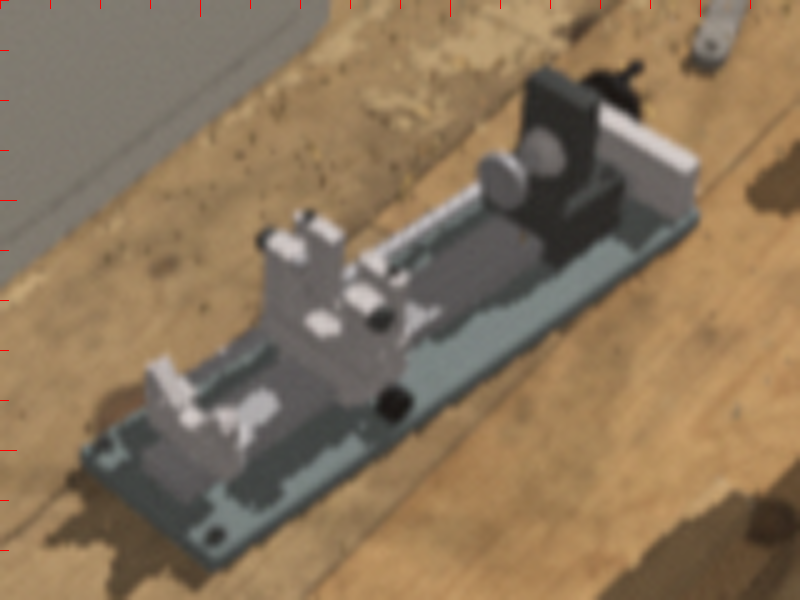

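View pics/c3.png

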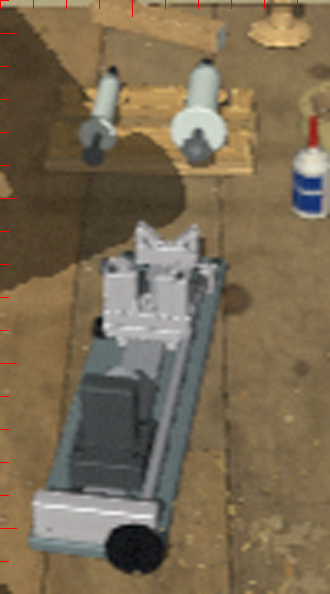

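```bash
python3 - <<'E'
from h import *
from plant import r
T=tcpT(r.get_state()); print(T.round(3))
s=pickle.load(open("pics/scene0.pkl","rb"));e=pickle.load(open("pics/side0.pkl","rb"))
W=world(s); E=world(e)
def fitcyl(W,d,xr,yr,name):
    m=(W[...,0]>xr[0])&(W[...,0]<xr[1])&(W[...,1]>yr[0])&(W[...,1]<yr[1])&(W[...,2]>0.035)&(d["depth"]>0)&(d["pixels"].min(-1)>120)
    p=W[m]; print(name,len(p),p.min(0).round(3),p.max(0).round(3)); return p
from scipy.optimize import least_squares
for nm,xr,rad in (("large",(0.51,0.6),.015),("slim",(0.43,0.5),.010)):
    p=fitcyl(W,s,xr,(0.20,0.275) if nm=="large" else (.21,.27),nm)
    def f(q): # axis x=q0+q1*(y-.24), z=q2+q3*(y-.24)
        a=np.array([q[1],1,q[3]]);a/=np.linalg.norm(a); o=np.array([q[0],.24,q[2]])
        v=p-o; return np.linalg.norm(np.cross(v,a),axis=1)-rad
    o=least_squares(f,[np.mean(xr),0,.045,0],loss="soft_l1",f_scale=.001); print(o.x.round(4),np.std(o.fun))
# flange pts
for nm,W_,d in(("scene",W,s),("side",E,e)):
    m=(W_[...,2]>0.006)&(W_[...,2]<.2)&(W_[...,0]>.42)&(W_[...,0]<.62)&(W_[...,1]>-.28)&(W_[...,1]<.08)
    p=W_[m];print(nm,len(p),p.min(0),p.max(0))
    im=np.zeros((400,240,3),np.uint8)
    for q,c in zip(p,d["pixels"][m]):
        a=int((.08-q[1])*1000);b=int((.62-q[0])*1000);im[min(a,399),min(b,239)]=c
    cv2.imwrite(f"pics/top_{nm}.png",cv2.resize(im,None,fx=1.5,fy=1.5,interpolation=0))
E
```

```text
[[-0.001 -0.345  0.938  0.233]
 [ 0.001  0.938  0.345 -0.633]
 [-1.     0.001 -0.     0.226]
 [ 0.     0.     0.     1.   ]]
large 574 [0.547 0.2   0.042] [0.579 0.275 0.063]
[ 0.5652  0.0616  0.0446 -0.0086] 0.0011897456554381374
slim 339 [0.464 0.21  0.037] [0.485 0.27  0.051]
[ 0.4682  0.0654  0.0539 -0.0042] 0.003012494654551368
scene 4776 [ 0.42100494 -0.27997801  0.00602351] [0.61044917 0.05715646 0.09717357]
side 3464 [ 0.42522313 -0.27949458  0.0060221 ] [0.61870783 0.05121226 0.09674583]
```

```bash
cat >> h.py <<'E'
def pose(x,y,z,yaw):
    # yaw: deg, direction of tool z from world +Y (0 => tool z=+Y), tool x down
    a=np.deg2rad(yaw); zt=np.array([-np.sin(a),np.cos(a),0]); xt=np.array([0,0,-1.]); yt=np.cross(zt,xt)
    T=np.eye(4);T[:3,:3]=np.stack([xt,yt,zt],1);T[:3,3]=[x,y,z];return T
def delta(T,s=None):
    if s is None:
        from plant import r; s=r.get_state()
    D=np.linalg.inv(tcpT(s))@T
    rv=np.rad2deg(R.from_matrix(D[:3,:3]).as_rotvec())
    print("t=%.2f"%s["time_s"],"tx,ty,tz",D[:3,3].round(4),"ax,ay,az",rv.round(2),"| tcp",s["tcp_pos"].round(4),"F",s["contact_force"].round(1),"w %.4f"%s["gripper_width"],"j",s["joints"].round(0))
E
python3 - <<'E'
from h import *
s=pickle.load(open("pics/scene0.pkl","rb"));e=pickle.load(open("pics/side0.pkl","rb"))
p=np.concatenate([world(s)[s["depth"]>0],world(e)[e["depth"]>0]])
for y in np.arange(-.3,.45,.05):
  print("%.2f"%y,end=": ")
  for x in np.arange(.3,.95,.05):
    m=(abs(p[:,0]-x)<.025)&(abs(p[:,1]-y)<.025)&(p[:,2]<.5)&(p[:,2]>-.1)
    print("%5.0f"%(1000*p[m,2].max()) if m.any() else "  nan",end=" ")
  print()
delta(pose(.5,-.08,.25,0))
E
```

```text
-0.30:     3     3     4     7    46    44    12     9   407   427   427   500   nan 
-0.25:     3     5     3    43    50    43    16     6   410   431   429   499   nan 
-0.20:     1     4     3    46    97    50    14     7   410   429   426   nan   nan 
-0.15:     3     9    28    27    76    33    37    32   412   429   428   402   nan 
-0.10:     3    21     3    13    78    85    33    10   312   357   347   311   nan 
-0.05:     2    22    28     3    86    85     4     5   207   206   208   206     2 
-0.00:     3    21     4     5    62    61    14     4   206   205   206   206     2 
0.05:     2    21     3     3    61    51    15     4     4     3     3     3     2 
0.10:     2    23     4     4     3     3     8    95    16     3     3     4     3 
0.15:     2    22     5    49    44    60    20    96     4     4     3    64    62 
0.20:     3    22    11    57    53    71    63    15    27    24     3    62   177 
0.25:     3     3    11    51    50    62    57    27    28    27     3    63   181 
0.30:     3     4     3    50    49    62    58    27    28    48     3    62   177 
0.35:     3     3     4     3     4     3     4     3    48    48    49    62   122 
0.40:    -0     2     3     4     3    26    26    10    49    25    50     2     3 
t=0.15 tx,ty,tz [-0.0237  0.4269  0.4415] ax,ay,az [-6.979e+01  4.000e-02 -7.000e-02] | tcp [ 0.2331 -0.6331  0.2258] F [ 0.   0.2 -0.2] w 0.0879 j [-53.  21.   1.  -0. -70. -17.]
```

```bash
python3 -m creep '[{"tx":-0.024,"ty":0.427,"tz":0.4415,"ax":-69.8},{"tx":-0.024,"ty":0.427,"tz":0.4415,"ax":-69.8},{"tx":-0.024,"ty":0.427,"tz":0.4415,"ax":-69.8},{"tx":-0.024,"ty":0.427,"tz":0.4415,"ax":-69.8},{"tx":-0.024,"ty":0.427,"tz":0.4415,"ax":-69.8}]'
python3 -c "
from h import *
delta(pose(.5,-.08,.25,0))"
```

```text
t=0.15 tx,ty,tz [-0.0237  0.4269  0.4415] ax,ay,az [-6.979e+01  4.000e-02 -7.000e-02] | tcp [ 0.2331 -0.6331  0.2258] F [ 0.   0.2 -0.2] w 0.0879 j [-53.  21.   1.  -0. -70. -17.]invalid input
```

```bash
python3 -m creep '[{"ax":-8.5,"ay":0,"az":0,"tx":0,"ty":0.02,"tz":0.02,"fingers":0.0876},{"ax":-17,"ay":0,"az":0,"tx":0,"ty":0.05,"tz":0.05,"fingers":0.0876},{"ax":-25,"ay":0,"az":0,"tx":0,"ty":0.085,"tz":0.085,"fingers":0.0876},{"ax":-34,"ay":0,"az":0,"tx":0,"ty":0.12,"tz":0.12,"fingers":0.0876},{"ax":-42,"ay":0,"az":0,"tx":0,"ty":0.155,"tz":0.155,"fingers":0.0876}]'
python3 -c "
from h import *
delta(pose(.5,-.08,.25,0))"
```

```text
time_s: 0.65
tcp_pos: [0.3253, -0.4327, 0.2263]
eef_rot: [72.3, 90.0, 134.9]
contact_force: [1.8, 0.1, 0.1]
gripper_width: 0.0876
t=0.65 tx,ty,tz [-0.0237  0.0077  0.3935] ax,ay,az [-2.747e+01  1.000e-02 -2.000e-02] | tcp [ 0.3253 -0.4327  0.2263] F [1.8 0.1 0.1] w 0.0876 j [-32.   8. -16.  -0. -66.   5.]
```

```bash
python3 -m creep '[{"ax":-6,"ay":0,"az":0,"tx":-0.003,"ty":0,"tz":0.045,"fingers":0.0876},{"ax":-14,"ay":0,"az":0,"tx":-0.006,"ty":0.002,"tz":0.09,"fingers":0.0876},{"ax":-21,"ay":0,"az":0,"tx":-0.01,"ty":0.003,"tz":0.135,"fingers":0.0876},{"ax":-27.5,"ay":0,"az":0,"tx":-0.014,"ty":0.004,"tz":0.18,"fingers":0.0876},{"ax":-27.5,"ay":0,"az":0,"tx":-0.017,"ty":0.005,"tz":0.225,"fingers":0.0876}]'
python3 -c "
from h import *
delta(pose(.5,-.08,.25,0))"
```

```text
time_s: 1.15
tcp_pos: [0.426, -0.2313, 0.2439]
eef_rot: [-92.5, 90.0, -2.6]
contact_force: [0.5, -0.7, 0.0]
gripper_width: 0.087
t=1.15 tx,ty,tz [-0.006  -0.0739  0.1513] ax,ay,az [-0.06 -0.    0.03] | tcp [ 0.426  -0.2313  0.2439] F [ 0.5 -0.7  0. ] w 0.0870 j [ -5.   2. -21.  -0. -67.   5.]
```

```bash
python3 -m creep '[{"ax":0,"ay":0,"az":0,"tx":-0.002,"ty":-0.02,"tz":0.04,"fingers":0.0876},{"ax":0,"ay":0,"az":0,"tx":-0.004,"ty":-0.04,"tz":0.08,"fingers":0.0876},{"ax":0,"ay":0,"az":0,"tx":-0.006,"ty":-0.06,"tz":0.12,"fingers":0.0876},{"ax":0,"ay":0,"az":0,"tx":-0.006,"ty":-0.074,"tz":0.151,"fingers":0.0876},{"ax":0,"ay":0,"az":0,"tx":-0.006,"ty":-0.074,"tz":0.151,"fingers":0.0876}]'
python3 - <<'E'
from h import *
from plant import r,viewer
s=r.get_state(); d=viewer.capture("wrist"); pickle.dump((s,d),open("pics/w1.pkl","wb"));cv2.imwrite("pics/w1.png",cv2.resize(d["pixels"],(768,576),interpolation=cv2.INTER_CUBIC))
delta(pose(.5,.2,.25,-3),s)
E
```

```text
time_s: 1.65
tcp_pos: [0.5017, -0.0793, 0.2493]
eef_rot: [-3.6, 90.0, 86.3]
contact_force: [-0.7, -1.1, 0.4]
gripper_width: 0.088
t=1.65 tx,ty,tz [-0.0006  0.0021  0.2793] ax,ay,az [2.92 0.02 0.  ] | tcp [ 0.5017 -0.0793  0.2493] F [-0.7 -1.1  0.4] w 0.0880 j [ 13.   4. -18.  -0. -68. -13.]
```

View pics/w1.png

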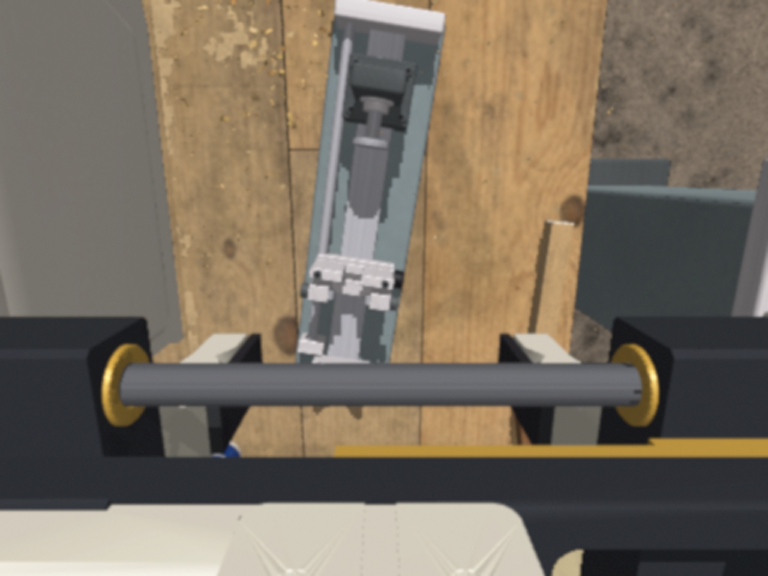

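```bash
python3 - <<'E'
from h import *
s,d=pickle.load(open("pics/w1.pkl","rb"))
crop(d,190,310,0,125,5,"pics/c4.png");crop(d,190,290,155,250,7,"pics/c5.png")
E
```

```text
(no output)
```

View pics/c4.png

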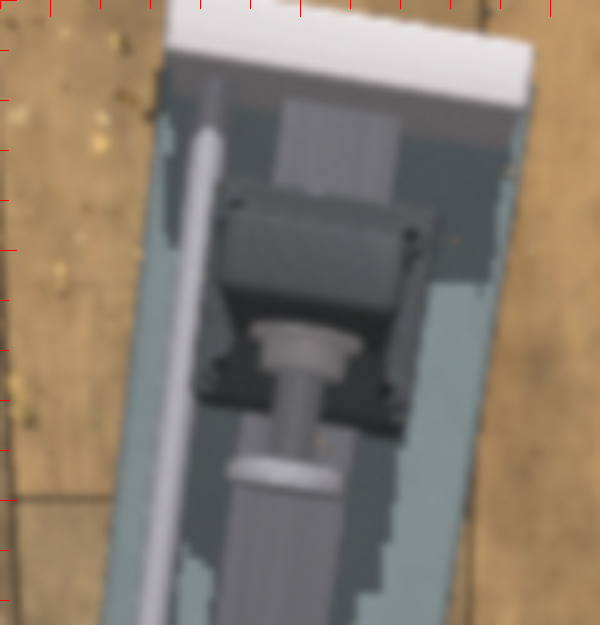

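View pics/c5.png

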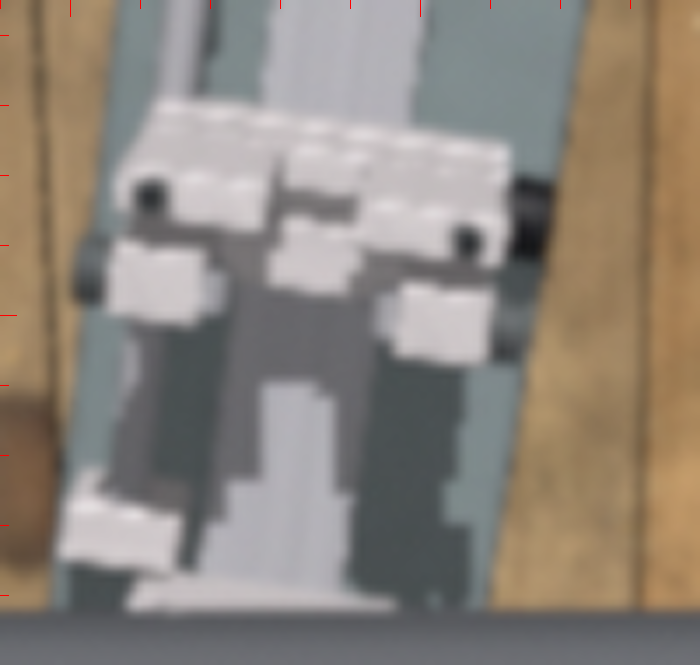

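```bash
cat >> h.py <<'E'
def ray(d,T,u,v,z):
    M=T@d["T_tool_cam"]; c=np.array([(u-d["cx"])/d["fx"],(v-d["cy"])/d["fy"],1.]); dr=M[:3,:3]@c; o=M[:3,3]
    return o+dr*(z-o[2])/dr[2]
E
python3 - <<'E'
from h import *
s,d=pickle.load(open("pics/w1.pkl","rb"));T=tcpT(s);W=world(d,T)
c4=lambda x,y:(190+x/5-.4,y/5-.4); c5=lambda x,y:(190+x/7-.4,155+y/7-.4)
L=[c4(140,250),c4(103,600),c5(100,200),c5(62,480)];Rr=[c4(518,150),c4(475,480),c5(583,30),c5(493,580)]
for p in (L,Rr):
    q=np.array([ray(d,T,*a,.012) for a in p])[:,:2]; k=np.polyfit(q[:,1],q[:,0],1); print(q.round(4).tolist(),k.round(4), np.polyval(k,-.1))
for n,(x,y) in dict(bpL=(215,205),bpR=(430,230),fpL=(155,285),fpR=(445,325),bplow=(320,250),vL=(120,535)).items():
    u,v=c5(x,y); print(n,W[int(round(v)),int(round(u))].round(4))
for n,x,y in (("fin",310,245),("foot",287,470)):
    u,v=c4(x,y);print(n,W[int(round(v)),int(round(u))].round(4))
E
```

```text
[[0.5433, -0.2216], [0.5551, -0.1403], [0.5665, -0.0581], [0.5763, -0.0018]] [0.1482 0.5759] 0.5610814414214933
[[0.4536, -0.2432], [0.4619, -0.1691], [0.4752, -0.0904], [0.4914, 0.0194]] [0.1469 0.4883] 0.47356865039300633
bpL [ 0.5373 -0.0725  0.0815]
bpR [ 0.5033 -0.0688  0.0802]
fpL [ 0.5472 -0.0588  0.0767]
fpR [ 0.5011 -0.052   0.0776]
bplow [ 0.523  -0.0574  0.0474]
vL [0.562  0.0026 0.03  ]
fin [ 0.5019 -0.206   0.0947]
foot [ 0.5073 -0.1669  0.0742]
```

```bash
cat >> h.py <<'E'
YP=np.deg2rad(-8.39); yp=np.array([-np.sin(YP),np.cos(YP)]); xp=np.array([np.cos(YP),np.sin(YP)])
P0=np.array([.5173,-.1])
def pf(p): p=np.asarray(p)[:2]-P0; return np.array([p@xp,p@yp])
E
python3 - <<'E'
from h import *
s,d=pickle.load(open("pics/w1.pkl","rb"));T=tcpT(s)
c5=lambda x,y:(190+x/7-.4,155+y/7-.4)
for n,x,y,z in (("fpL outer",107,285,.078),("fpL inner",208,285,.078),("fpR inner",395,320,.078),("fpR outer",493,325,.078),
 ("fpL back edge",155,247,.078),("fpL front",155,321,.078),("fpR back",445,286,.078),("fpR front",445,359,.078),
 ("bpL front",215,226,.082),("bpR front",400,252,.082),("bpL back",215,108,.082),("bpR back",430,138,.082),("bp slotL",272,200,.082),("bp slotR",360,215,.082),("bp outL",115,190,.082),("bp outR",507,215,.082)):
    print(n,(1000*pf(ray(d,T,*c5(x,y),z))).round(1))
E
```

```text
fpL outer [31.2 46.2]
fpL inner [15.3 43.9]
fpR inner [-15.1  45.3]
fpR outer [-30.8  43.9]
fpL back edge [24.3 38.9]
fpL front [23.  51.1]
fpR back [-22.2  38.6]
fpR front [-24.   50.6]
bpL front [15.  33.1]
bpR front [-14.3  33.1]
bpL back [17.2 14.5]
bpR back [-16.3  14.4]
bp slotL [ 6.7 27.7]
bp slotR [-7.2 28.1]
bp outL [31.1 29.7]
bp outR [-30.   24.8]
```

```bash
python3 -m creep '[{"ax":0,"ay":0,"az":0,"tx":0,"ty":-0.005,"tz":0.045,"fingers":0.0876},{"ax":1,"ay":0,"az":0,"tx":0,"ty":-0.015,"tz":0.09,"fingers":0.0876},{"ax":2,"ay":0,"az":0,"tx":0,"ty":-0.025,"tz":0.138,"fingers":0.0876},{"ax":3,"ay":0,"az":0,"tx":0,"ty":-0.035,"tz":0.185,"fingers":0.0876},{"ax":3.4,"ay":0,"az":0,"tx":0,"ty":-0.043,"tz":0.23,"fingers":0.0876}]'
python3 -m creep '[{"ax":0,"ay":0,"az":0,"tx":0,"ty":-0.01,"tz":0.035,"fingers":0.0876},{"ax":0,"ay":0,"az":0,"tx":0,"ty":-0.015,"tz":0.07,"fingers":0.0876},{"ax":0,"ay":0,"az":0,"tx":0,"ty":-0.015,"tz":0.095,"fingers":0.0876},{"ax":0,"ay":0,"az":0,"tx":0,"ty":-0.015,"tz":0.095,"fingers":0.0876}]'
python3 - <<'E'
from h import *
from plant import r,viewer
s=r.get_state(); d=viewer.capture("wrist"); pickle.dump((s,d),open("pics/w2.pkl","wb"));cv2.imwrite("pics/w2.png",cv2.resize(d["pixels"],(768,576),interpolation=cv2.INTER_CUBIC))
delta(pose(.565,.23,.025,-3.5),s)
E
```

```text
time_s: 2.2
tcp_pos: [0.5445, 0.1484, 0.2496]
eef_rot: [-84.5, 90.0, 1.8]
contact_force: [0.0, 0.5, 0.3]
gripper_width: 0.0875
time_s: 2.6
tcp_pos: [0.5657, 0.2429, 0.2486]
eef_rot: [127.4, 89.9, -146.2]
contact_force: [0.5, -1.2, -1.8]
gripper_width: 0.0875
t=2.60 tx,ty,tz [ 0.2236 -0.0003 -0.0127] ax,ay,az [-0.1  -0.04 -0.06] | tcp [0.5657 0.2429 0.2486] F [ 0.5 -1.2 -1.8] w 0.0875 j [ 41.  14.  -5.  -0. -71. -45.]
```

View pics/w2.png

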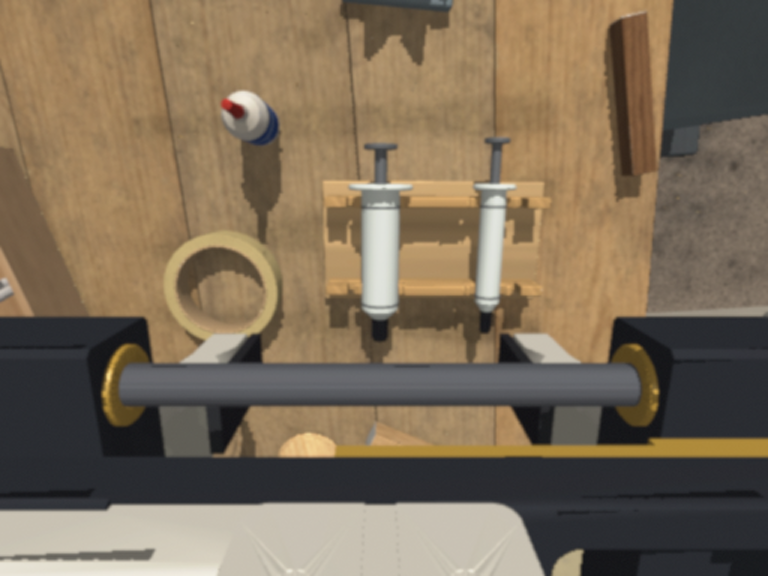

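```bash
python3 - <<'E'
from h import *
s,d=pickle.load(open("pics/w2.pkl","rb"))
crop(d,210,300,85,235,4,"pics/c6.png")
E
```

```text
(no output)
```

View pics/c6.png

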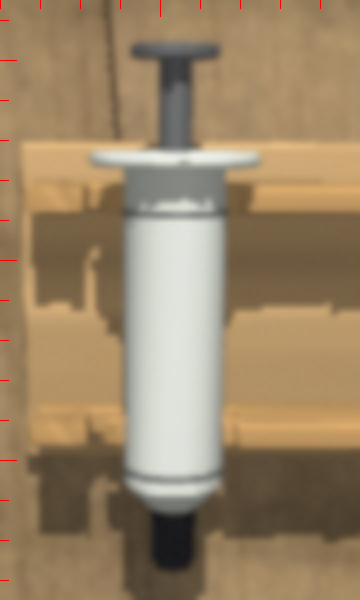

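```bash
python3 - <<'E'
from h import *
s,d=pickle.load(open("pics/w2.pkl","rb"));T=tcpT(s)
c=lambda x,y:(210+x/4-.4,85+y/4-.4)
a=ray(d,T,*c(90,157.5),.045);b=ray(d,T,*c(261,158),.045);print(a,b,np.linalg.norm(a-b)); F=(a+b)/2
m1=ray(d,T,*c(174.5,240),.045);m2=ray(d,T,*c(174.5,460),.045)
cap=ray(d,T,*c(172.5,571),.045); pl=ray(d,T,*c(176,45),.045)
print("F",F,m1,m2,"cap",cap, "F-cap",np.linalg.norm(F-cap),"(126) plungerend",np.linalg.norm(F-pl))
for p,q in((m1,m2),(F,cap)): print("slope",((q-p)[0]/(q-p)[1]).round(4))
u=(cap-F)/np.linalg.norm(cap-F); u[2]=0
print("mid",F+u*.05)
W=world(d,T); u_,v_=c(174,300); print(W[int(v_),int(u_)])
E
```

```text
[0.58551724 0.18482709 0.045     ] [0.53608565 0.18806617 0.045     ] 0.049537602217429144
F [0.56080145 0.18644663 0.045     ] [0.56256707 0.2100051  0.045     ] [0.56676016 0.27710277 0.045     ] cap [0.56965762 0.31334619 0.045     ] F-cap 0.12720821559975012 (126) plungerend 0.031154057614629645
slope 0.0625
slope 0.0698
mid [0.56428242 0.23632531 0.045     ]
[0.56379179 0.22510171 0.05855578]
```

```bash
python3 -c "
from h import *
delta(pose(.5643,.2358,.026,-3.7))"; python3 -m creep '[{"ax":0.2,"ay":0,"az":0,"tx":0.04,"ty":0.001,"tz":-0.007,"fingers":0.0876},{"ax":0.2,"ay":0,"az":0,"tx":0.08,"ty":0.001,"tz":-0.007,"fingers":0.0876},{"ax":0.2,"ay":0,"az":0,"tx":0.12,"ty":0.001,"tz":-0.007,"fingers":0.0876},{"ax":0.2,"ay":0,"az":0,"tx":0.15,"ty":0.001,"tz":-0.007,"fingers":0.0876},{"ax":0.2,"ay":0,"az":0,"tx":0.15,"ty":0.001,"tz":-0.007,"fingers":0.0876}]'
python3 - <<'E'
from h import *
from plant import r,viewer
s=r.get_state(); d=viewer.capture("wrist"); pickle.dump((s,d),open("pics/w3.pkl","wb"));cv2.imwrite("pics/w3.png",cv2.resize(d["pixels"],(768,576),interpolation=cv2.INTER_CUBIC))
delta(pose(.5643,.2358,.026,-3.7))
E
```

```text
t=2.65 tx,ty,tz [ 0.2228  0.0005 -0.0055] ax,ay,az [ 0.07 -0.05 -0.06] | tcp [0.5654 0.2415 0.2488] F [ 0.3  0.3 -0.3] w 0.0878 j [ 41.  14.  -5.  -0. -71. -45.]
time_s: 3.15
tcp_pos: [0.5615, 0.2309, 0.0955]
eef_rot: [127.8, 89.5, -146.2]
contact_force: [-0.5, -0.3, 0.2]
gripper_width: 0.0878
t=3.20 tx,ty,tz [ 0.0723 -0.0011  0.004 ] ax,ay,az [-0.26 -0.17 -0.17] | tcp [0.5632 0.2321 0.0983] F [0.3 0.4 0.3] w 0.0881 j [ 41.  21. -17.   0. -52. -45.]
```

View pics/w3.png

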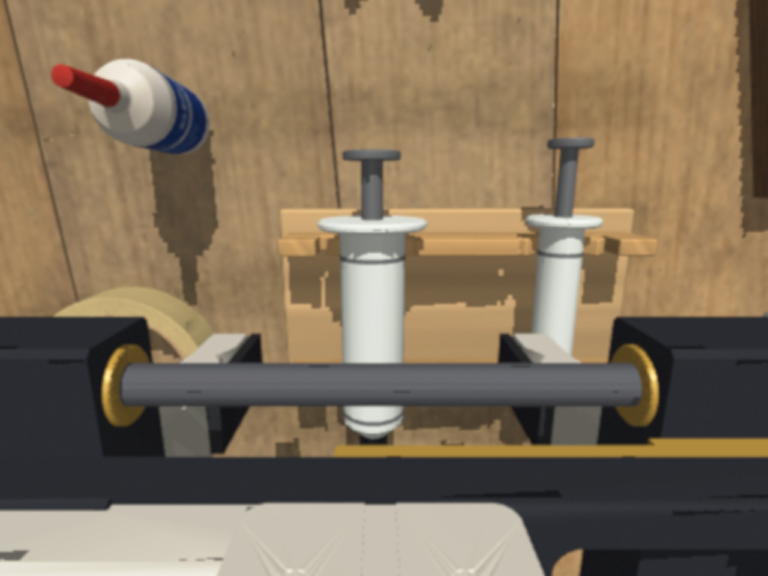

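```bash
python3 - <<'E'
from h import *
s,d=pickle.load(open("pics/w3.pkl","rb"));T=tcpT(s)
c=lambda x,y:(x/1.5-.2,y/1.5-.2)
a=ray(d,T,*c(319,224),.045);b=ray(d,T,*c(426,223),.045);F=(a+b)/2
m1=ray(d,T,*c(373,250),.045);m2=ray(d,T,*c(373.5,340),.045)
print(F,m1,m2,np.linalg.norm(a-b),F+.05*np.array([.0645,.998,0]), "plunger", ray(d,T,*c(371.5,153),.045)-F)
E
python3 -m creep '[{"ax":-0.2,"ay":-0.1,"az":-0.1,"tx":0.01,"ty":0,"tz":0.003,"fingers":0.06},{"ax":-0.2,"ay":-0.1,"az":-0.1,"tx":0.03,"ty":-0.001,"tz":0.003,"fingers":0.06},{"ax":-0.2,"ay":-0.1,"az":-0.1,"tx":0.05,"ty":-0.001,"tz":0.003,"fingers":0.06},{"ax":-0.2,"ay":-0.1,"az":-0.1,"tx":0.065,"ty":-0.001,"tz":0.003,"fingers":0.06},{"ax":-0.2,"ay":-0.1,"az":-0.1,"tx":0.072,"ty":-0.001,"tz":0.003,"fingers":0.06}]'
python3 -c "
from h import *
delta(pose(.5643,.2358,.026,-3.7))"
```

```text
[0.56074862 0.18660362 0.045     ] [0.56142248 0.19870207 0.045     ] [0.56439625 0.24246871 0.045     ] 0.04850251115754188 [0.56397362 0.23650362 0.045     ] plunger [-0.00180494 -0.03057722  0.        ]
time_s: 3.7
tcp_pos: [0.5658, 0.2375, 0.0278]
eef_rot: [-46.0, 89.8, 40.3]
contact_force: [0.2, 0.0, -0.7]
gripper_width: 0.0604
t=3.70 tx,ty,tz [ 0.0018  0.0013 -0.0017] ax,ay,az [0.02 0.15 0.15] | tcp [0.5658 0.2375 0.0278] F [ 0.2  0.  -0.7] w 0.0604 j [ 41.  26. -21.   0. -44. -45.]
```

```bash
python3 -m creep '[{"ax":0,"ay":0.1,"az":0.1,"tx":0.002,"ty":0.0015,"tz":-0.001,"fingers":0.06},{"ax":0,"ay":0.1,"az":0.1,"tx":0.002,"ty":0.0015,"tz":-0.001,"fingers":0.045},{"ax":0,"ay":0.1,"az":0.1,"tx":0.002,"ty":0.0015,"tz":-0.001,"fingers":0.02},{"ax":0,"ay":0.1,"az":0.1,"tx":0.002,"ty":0.0015,"tz":-0.001,"fingers":0.02},{"ax":0,"ay":0.1,"az":0.1,"tx":0.002,"ty":0.0015,"tz":-0.001,"fingers":0.02}]' 35
python3 -m creep '[{"ax":0,"ay":0,"az":0,"tx":0,"ty":0,"tz":0,"fingers":0.02},{"ax":0,"ay":0,"az":0,"tx":0,"ty":0,"tz":0,"fingers":0.02},{"ax":0,"ay":0,"az":0,"tx":0,"ty":0,"tz":0,"fingers":0.02}]' 35
python3 -c "
from h import *
delta(pose(.5643,.2358,.026,-3.7))"
```

```text
time_s: 4.2
tcp_pos: [0.5641, 0.2366, 0.0262]
eef_rot: [-47.7, 89.9, 38.6]
contact_force: [-0.7, 0.1, 0.5]
gripper_width: 0.0336
time_s: 4.5
tcp_pos: [0.565, 0.2369, 0.0264]
eef_rot: [-60.9, 89.9, 25.5]
contact_force: [5.9, -1.0, 3.8]
gripper_width: 0.0295
t=4.50 tx,ty,tz [ 0.0004  0.0006 -0.0011] ax,ay,az [0.04 0.07 0.12] | tcp [0.565  0.2369 0.0264] F [ 5.9 -1.   3.8] w 0.0295 j [ 41.  26. -21.   0. -43. -45.]
```

```bash
python3 -m creep '[{"ax":0,"ay":0,"az":0,"tx":-0.01,"ty":0,"tz":0,"fingers":0.02},{"ax":0,"ay":0,"az":0,"tx":-0.03,"ty":0,"tz":0,"fingers":0.02},{"ax":0,"ay":0,"az":0,"tx":-0.07,"ty":0,"tz":0,"fingers":0.02},{"ax":0,"ay":0,"az":0,"tx":-0.11,"ty":0,"tz":0,"fingers":0.02},{"ax":0,"ay":0,"az":0,"tx":-0.14,"ty":0,"tz":0,"fingers":0.02}]' 35
python3 -m creep '[{"ax":0,"ay":0,"az":0,"tx":0,"ty":0,"tz":0,"fingers":0.02},{"ax":0,"ay":0,"az":0,"tx":0,"ty":0,"tz":0,"fingers":0.02}]' 35
python3 - <<'E'
from h import *
from plant import r,viewer
s=r.get_state(); d=viewer.capture("wrist"); pickle.dump((s,d),open("pics/w4.pkl","wb"));cv2.imwrite("pics/w4.png",cv2.resize(d["pixels"],(768,576),interpolation=cv2.INTER_CUBIC))
m=P0+.0859*yp; print("mid target",m)
delta(pose(*m,.17,-8.39))
E
```

```text
time_s: 5.0
tcp_pos: [0.563, 0.2362, 0.1677]
eef_rot: [79.6, 90.0, 165.9]
contact_force: [1.6, 0.4, -1.5]
gripper_width: 0.0291
time_s: 5.2
tcp_pos: [0.5628, 0.2362, 0.1657]
eef_rot: [52.5, 89.9, 138.8]
contact_force: [-0.1, 0.1, -1.7]
gripper_width: 0.0291
mid target [ 0.5298337  -0.01501932]
t=5.25 tx,ty,tz [-0.0052  0.0162 -0.2525] ax,ay,az [ 4.68 -0.05 -0.13] | tcp [0.5624 0.2359 0.1646] F [-0.2 -0.6 -2.1] w 0.0290 j [ 41.  17. -13.  -0. -60. -45.]
```

View pics/w4.png

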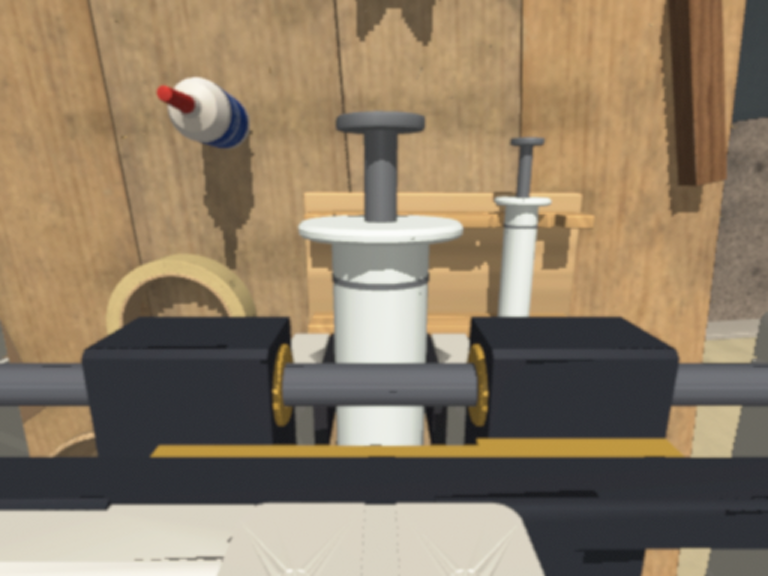

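```bash
cat > inhand.py <<'E'
from h import *
import sys
def inhand(fn,pts):
    s,d=pickle.load(open(fn,"rb")); M=d["T_tool_cam"]
    def rt(x,y,xt):
        c=np.array([(x/1.5-.2-d["cx"])/d["fx"],(y/1.5-.2-d["cy"])/d["fy"],1.]);dr=M[:3,:3]@c;return M[:3,3]+dr*(xt-M[0,3])/dr[0]
    a,b=rt(*pts[0],-.0188),rt(*pts[1],-.0188); print("flange tool",a.round(4),b.round(4),((a+b)/2).round(4),np.linalg.norm(a-b).round(4))
    if len(pts)>2:
        print("plunger end",(rt(*pts[2],-.0188)-(a+b)/2).round(4))
    # depth pts in tool frame
    W=world(d,np.eye(4))
    for v in (195,205,215,225):
        q=W[v,225:282]; q=q[(q[:,0]<-.02)&(q[:,0]>-.06)]
        if len(q): i=q[:,0].argmin(); print("top of barrel v",v,q[i].round(4), "y-range",q[:,1].min().round(4),q[:,1].max().round(4))
if __name__=="__main__": inhand("pics/w4.pkl",[(299,230),(462,229),(380,117)])
E
python3 inhand.py
```

```text
flange tool [-0.0188 -0.0238 -0.0494] [-0.0188  0.0255 -0.0497] [-0.0188  0.0008 -0.0495] 0.0493
plunger end [ 0.     -0.0002 -0.032 ]
top of barrel v 195 [-0.0331 -0.0023 -0.0335] y-range -0.0121 0.0132
top of barrel v 205 [-0.0324  0.0006 -0.0289] y-range -0.012 0.0133
top of barrel v 215 [-0.0328  0.0015 -0.0246] y-range -0.0123 0.0134
top of barrel v 225 [-0.0329 -0.002  -0.02  ] y-range -0.0123 0.0135
```

```bash
python3 -m creep '[{"ax":1,"ay":0,"az":0,"tx":0,"ty":0.003,"tz":-0.03,"fingers":0.02},{"ax":2,"ay":0,"az":0,"tx":0,"ty":0.006,"tz":-0.07,"fingers":0.02},{"ax":3,"ay":0,"az":0,"tx":0,"ty":0.009,"tz":-0.115,"fingers":0.02},{"ax":4,"ay":0,"az":0,"tx":0,"ty":0.012,"tz":-0.16,"fingers":0.02},{"ax":4.7,"ay":0,"az":0,"tx":0,"ty":0.016,"tz":-0.205,"fingers":0.02}]' 35
python3 -m creep '[{"ax":0,"ay":0,"az":0,"tx":0,"ty":-0.004,"tz":-0.03,"fingers":0.02},{"ax":0,"ay":0,"az":0,"tx":0,"ty":-0.004,"tz":-0.046,"fingers":0.02},{"ax":0,"ay":0,"az":0,"tx":0,"ty":-0.004,"tz":-0.046,"fingers":0.02},{"ax":0,"ay":0,"az":0,"tx":0,"ty":-0.004,"tz":-0.046,"fingers":0.02}]' 35
python3 - <<'E'
from h import *
from plant import r,viewer
s=r.get_state(); d=viewer.capture("wrist"); pickle.dump((s,d),open("pics/w5.pkl","wb"));cv2.imwrite("pics/w5.png",cv2.resize(d["pixels"],(768,576),interpolation=cv2.INTER_CUBIC))
m=P0+(.0359+.0495)*yp+.0008*xp; print("mid target",m)
delta(pose(*m,.12,-8.39))
E
```

```text
time_s: 5.75
tcp_pos: [0.5327, 0.031, 0.1637]
eef_rot: [114.4, 89.8, -164.0]
contact_force: [1.6, -1.1, -1.1]
gripper_width: 0.0289
time_s: 6.15
tcp_pos: [0.5314, -0.0132, 0.1647]
eef_rot: [106.1, 89.9, -172.3]
contact_force: [-0.2, 0.6, -1.7]
gripper_width: 0.029
mid target [ 0.53055218 -0.01563069]
t=6.20 tx,ty,tz [ 0.0449  0.0006 -0.003 ] ax,ay,az [ 0.01 -0.02 -0.07] | tcp [ 0.5316 -0.0127  0.1648] F [ 0.5 -0.2 -1.2] w 0.0287 j [ 20.  10. -22.  -0. -58. -28.]
```

View pics/w5.png

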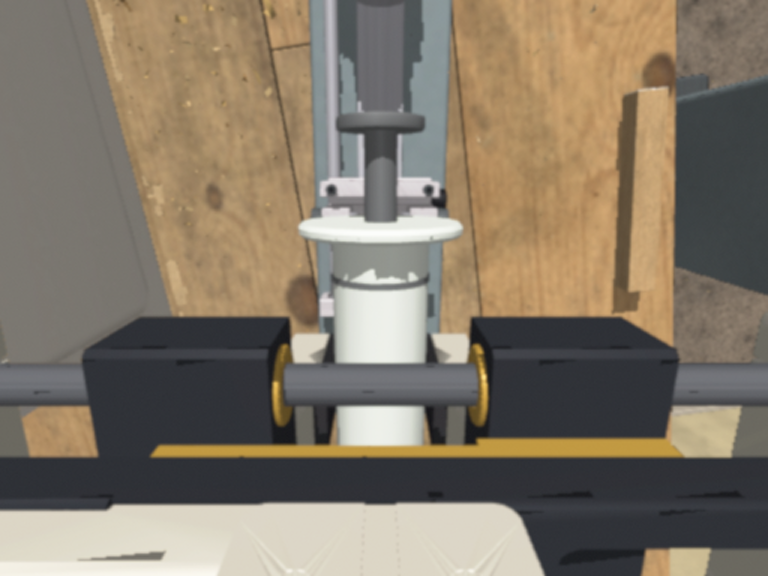

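```bash
python3 - <<'E'
from h import *
s,d=pickle.load(open("pics/w5.pkl","rb"))
crop(d,195,310,100,165,6.9,"pics/c7.png")
E
```

```text
(no output)
```

View pics/c7.png

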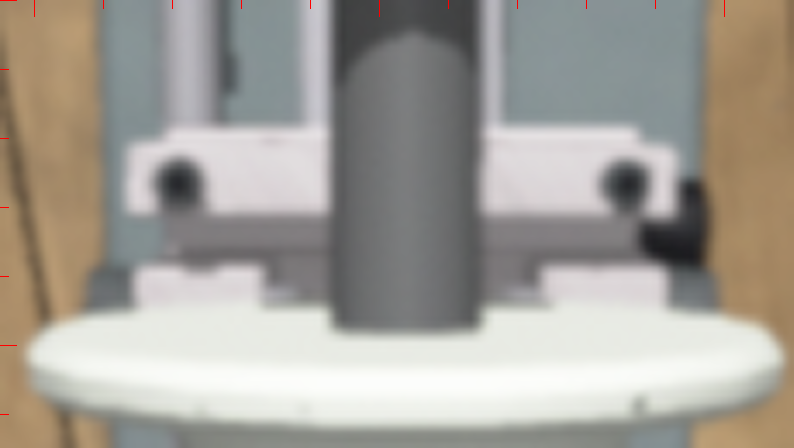

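```bash
python3 - <<'E'
from h import *
s,d=pickle.load(open("pics/w5.pkl","rb"));T=tcpT(s)
c=lambda x,y:(195+x/6.9-.4,100+y/6.9-.4)
for n,x,y,z in (("bp front L",220,214,.082),("bp front R",560,214,.082),("bp out L",127,180,.082),("bp out R",679,180,.082),("bp back L",300,143,.082),("fp rear L",200,265,.078),("fp rear R",600,265,.078),("fp outL",133,290,.078),("fp outR",668,290,.078),("fp inL",265,290,.078),("fp inR",538,290,.078)):
    w=ray(d,T,*c(x,y),z); t=np.linalg.inv(T)@np.r_[w,1]
    print(n,"press",(1000*pf(w)).round(1),"tool",(1000*t[:3]).round(1))
print("tcp press",(1000*pf(T[:3,3])).round(2))
E
```

```text
bp front L press [21.  33.2] tool [ 82.7 -19.8 -54.7]
bp front R press [-17.2  33.2] tool [ 82.7  18.3 -54.7]
bp out L press [31.3 29.4] tool [ 82.7 -30.2 -58.4]
bp out R press [-30.4  29.5] tool [ 82.8  31.5 -58.4]
bp back L press [11.9 25.4] tool [ 82.7 -10.8 -62.4]
fp rear L press [23.7 39.1] tool [ 86.7 -22.6 -48.8]
fp rear R press [-22.2  39.1] tool [ 86.7  23.3 -48.8]
fp outL press [31.5 41.9] tool [ 86.7 -30.4 -45.9]
fp outR press [-30.1  41.9] tool [ 86.7  31.2 -46. ]
fp inL press [16.3 41.9] tool [ 86.7 -15.2 -45.9]
fp inR press [-15.1  41.9] tool [ 86.7  16.2 -45.9]
tcp press [ 1.28 87.91]
```

```bash
python3 -m creep '[{"ax":0,"ay":0,"az":0,"tx":0.02,"ty":0,"tz":-0.002,"fingers":0.02},{"ax":0,"ay":0,"az":0,"tx":0.045,"ty":0,"tz":-0.002,"fingers":0.02},{"ax":0,"ay":0,"az":0,"tx":0.065,"ty":0,"tz":-0.002,"fingers":0.02},{"ax":0,"ay":0,"az":0,"tx":0.07,"ty":0,"tz":-0.002,"fingers":0.02},{"ax":0,"ay":0,"az":0,"tx":0.07,"ty":0,"tz":-0.002,"fingers":0.02}]' 35
python3 -m creep '[{"ax":0,"ay":0,"az":0,"tx":0,"ty":0,"tz":0,"fingers":0.02},{"ax":0,"ay":0,"az":0,"tx":0,"ty":0,"tz":0,"fingers":0.02}]' 35
python3 - <<'E'
from h import *
from plant import r,viewer
s=r.get_state(); d=viewer.capture("wrist"); pickle.dump((s,d),open("pics/w6.pkl","wb"))
crop(d,195,310,60,165,6.5,"pics/c8.png"); e=viewer.capture("side");crop(e,220,300,180,320,4.2,"pics/c9.png");pickle.dump(e,open("pics/e6.pkl","wb"))
delta(pose(.5306,-.0156,.0435,-8.39))
E
```

```text
time_s: 6.7
tcp_pos: [0.5313, -0.0146, 0.0949]
eef_rot: [119.2, 89.9, -159.2]
contact_force: [0.7, -0.2, -1.5]
gripper_width: 0.0294
time_s: 6.9
tcp_pos: [0.5324, -0.0148, 0.0967]
eef_rot: [-69.4, 89.9, 12.2]
contact_force: [0.4, -0.1, -2.1]
gripper_width: 0.0291
t=7.00 tx,ty,tz [ 0.053   0.0015 -0.0008] ax,ay,az [0.02 0.04 0.09] | tcp [ 0.5321 -0.015   0.0965] F [ 0.7 -0.5 -1.5] w 0.0291 j [ 20.  14. -27.   0. -48. -28.]
```

View pics/c8.png

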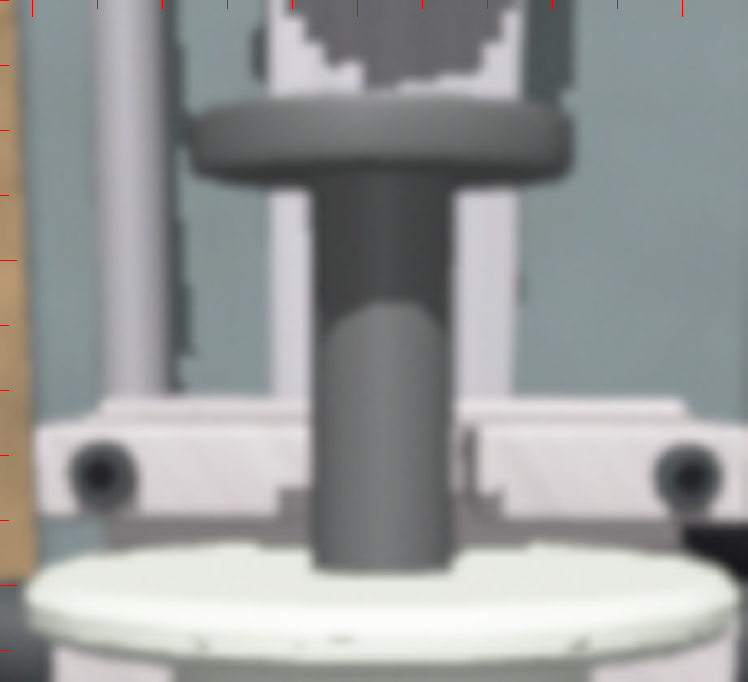

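View pics/c9.png

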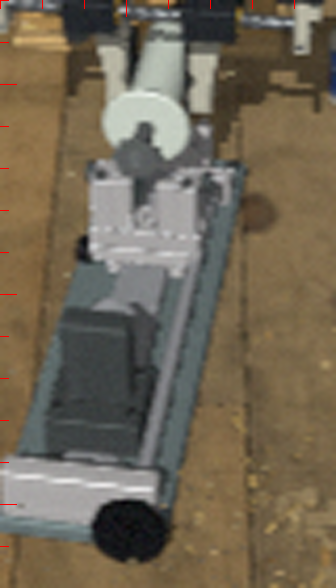

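```bash
python3 - <<'E'
from h import *
s,d=pickle.load(open("pics/w6.pkl","rb"));T=tcpT(s)
c=lambda x,y:(195+x/6.5-.4,60+y/6.5-.4)
for n,x,y,z in (("bp front L",180,515,.082),("bp front R",600,520,.082),("back",250,423,.082),("scrL",103,475,.082),("scrR",688,476,.082),("flL",27,593,s["tcp_pos"][2]+.0188),("flR",738,593,s["tcp_pos"][2]+.0188)):
    w=ray(d,T,*c(x,y),z); t=np.linalg.inv(T)@np.r_[w,1]
    print(n,"press",(1000*pf(w)).round(1),"tool",(1000*t[:3]).round(1))
E
```

```text
bp front L press [19.  33.1] tool [ 14.6 -16.4 -53.4]
bp front R press [-17.   33.5] tool [ 14.6  19.6 -53. ]
back press [12.9 25.4] tool [ 14.6 -10.3 -61.1]
scrL press [25.5 29.7] tool [ 14.7 -22.9 -56.8]
scrR press [-24.4  29.7] tool [ 14.6  27.  -56.7]
flL press [26.4 36. ] tool [-18.8 -23.9 -50.5]
flR press [-23.1  35.9] tool [-18.9  25.6 -50.5]
```

```bash
python3 -m creep '[{"ax":0,"ay":0,"az":0,"tx":0.002,"ty":0.0012,"tz":0,"fingers":0.02},{"ax":0,"ay":0,"az":0,"tx":0.005,"ty":0.0012,"tz":0,"fingers":0.02},{"ax":0,"ay":0,"az":0,"tx":0.008,"ty":0.0012,"tz":0,"fingers":0.02},{"ax":0,"ay":0,"az":0,"tx":0.009,"ty":0.0012,"tz":0,"fingers":0.02},{"ax":0,"ay":0,"az":0,"tx":0.010,"ty":0.0012,"tz":0,"fingers":0.02}]' 35
python3 -m creep '[{"ax":0,"ay":0,"az":0,"tx":0.001,"ty":0,"tz":0,"fingers":0.02},{"ax":0,"ay":0,"az":0,"tx":0.002,"ty":0,"tz":0,"fingers":0.02}]' 35
python3 -m creep '[{"ax":0,"ay":0,"az":0,"tx":0.001,"ty":0,"tz":0,"fingers":0.02},{"ax":0,"ay":0,"az":0,"tx":0.002,"ty":0,"tz":0,"fingers":0.02}]' 35
python3 -c "
from h import *
delta(pose(.5306,-.0156,.0435,-8.39))"
```

```text
time_s: 7.5
tcp_pos: [0.5303, -0.0152, 0.0853]
eef_rot: [121.2, 90.0, -157.2]
contact_force: [-0.3, 0.5, -1.3]
gripper_width: 0.0293
time_s: 7.7
tcp_pos: [0.5304, -0.0151, 0.0835]
eef_rot: [137.3, 90.0, -141.1]
contact_force: [0.2, 0.3, -1.7]
gripper_width: 0.0289
time_s: 7.9
tcp_pos: [0.5304, -0.0151, 0.0815]
eef_rot: [-70.7, 90.0, 10.9]
contact_force: [0.5, -0.6, -1.4]
gripper_width: 0.0292
t=7.90 tx,ty,tz [ 0.038  -0.0003 -0.0005] ax,ay,az [0. 0. 0.] | tcp [ 0.5304 -0.0151  0.0815] F [ 0.5 -0.6 -1.4] w 0.0292 j [ 20.  15. -28.   0. -46. -28.]
```

```bash
python3 -m creep '[{"ax":0,"ay":0,"az":0,"tx":0.002,"ty":0,"tz":0,"fingers":0.02},{"ax":0,"ay":0,"az":0,"tx":0.004,"ty":0,"tz":0,"fingers":0.02},{"ax":0,"ay":0,"az":0,"tx":0.006,"ty":0,"tz":0,"fingers":0.02},{"ax":0,"ay":0,"az":0,"tx":0.007,"ty":0,"tz":0,"fingers":0.02},{"ax":0,"ay":0,"az":0,"tx":0.008,"ty":0,"tz":0,"fingers":0.02}]' 35
python3 - <<'E'
from h import *
from plant import r,viewer
s=r.get_state(); d=viewer.capture("wrist"); pickle.dump((s,d),open("pics/w7.pkl","wb"))
crop(d,185,320,60,175,5.9,"pics/c10.png")
delta(pose(.5306,-.0156,.0435,-8.39))
E
```

```text
time_s: 8.4
tcp_pos: [0.5304, -0.0151, 0.0734]
eef_rot: [133.9, 90.0, -144.4]
contact_force: [-0.2, -0.1, -1.0]
gripper_width: 0.0292
t=8.45 tx,ty,tz [ 0.0298 -0.0004 -0.0004] ax,ay,az [ 0.   -0.01 -0.02] | tcp [ 0.5303 -0.0151  0.0733] F [ 0.  -0.5 -1.5] w 0.0290 j [ 20.  16. -29.  -0. -45. -28.]
```

View pics/c10.png

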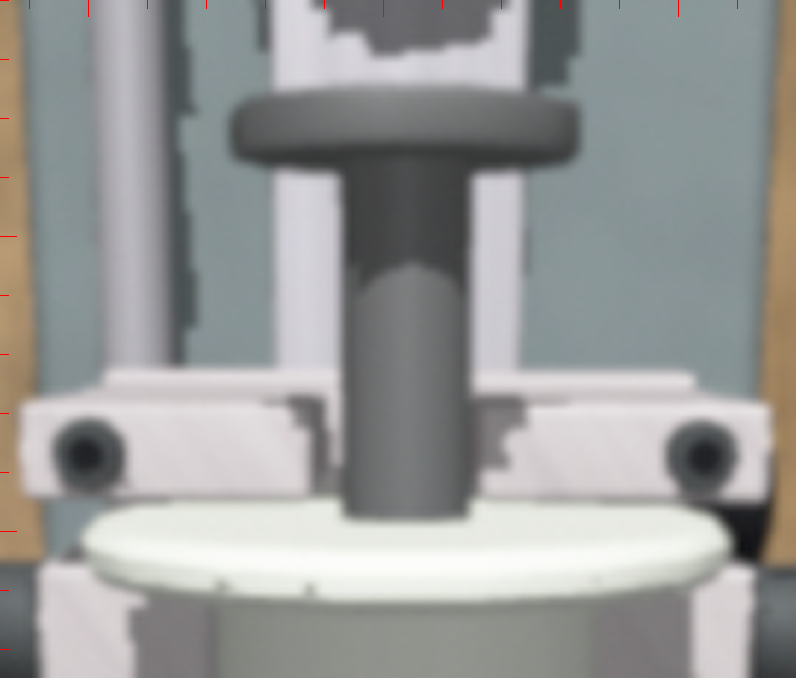

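```bash
python3 -m creep '[{"ax":0,"ay":0,"az":0,"tx":0,"ty":-0.0008,"tz":0,"fingers":0.02},{"ax":0,"ay":0,"az":0,"tx":0.0015,"ty":-0.0008,"tz":0,"fingers":0.02},{"ax":0,"ay":0,"az":0,"tx":0.003,"ty":-0.0008,"tz":0,"fingers":0.02},{"ax":0,"ay":0,"az":0,"tx":0.0045,"ty":-0.0008,"tz":0,"fingers":0.02},{"ax":0,"ay":0,"az":0,"tx":0.006,"ty":-0.0008,"tz":0,"fingers":0.02}]' 35
python3 -m creep '[{"ax":0,"ay":0,"az":0,"tx":0.001,"ty":0,"tz":0,"fingers":0.02},{"ax":0,"ay":0,"az":0,"tx":0.002,"ty":0,"tz":0,"fingers":0.02}]' 35
python3 -m creep '[{"ax":0,"ay":0,"az":0,"tx":0.001,"ty":0,"tz":0,"fingers":0.02},{"ax":0,"ay":0,"az":0,"tx":0.002,"ty":0,"tz":0,"fingers":0.02}]' 35
python3 - <<'E'
from h import *
from plant import r,viewer
s=r.get_state(); d=viewer.capture("wrist"); pickle.dump((s,d),open("pics/w8.pkl","wb"))
crop(d,185,320,60,175,5.9,"pics/c11.png")
delta(pose(.5306,-.0156,.0435,-8.39))
E
```

```text
time_s: 8.95
tcp_pos: [0.5311, -0.0152, 0.0674]
eef_rot: [89.8, 90.0, 171.4]
contact_force: [0.1, 0.1, -1.7]
gripper_width: 0.029
time_s: 9.15
tcp_pos: [0.5312, -0.0152, 0.0655]
eef_rot: [126.9, 90.0, -151.5]
contact_force: [0.2, 0.4, -2.8]
gripper_width: 0.029
time_s: 9.35
tcp_pos: [0.5314, -0.0151, 0.0638]
eef_rot: [-68.4, 90.0, 13.2]
contact_force: [-1.0, 0.6, 3.4]
gripper_width: 0.029
t=9.40 tx,ty,tz [ 0.0202  0.0008 -0.0006] ax,ay,az [0.01 0.01 0.03] | tcp [ 0.5314 -0.0151  0.0637] F [-1.4  1.   2.2] w 0.0292 j [ 20.  17. -29.   0. -44. -28.]
```

View pics/c11.png

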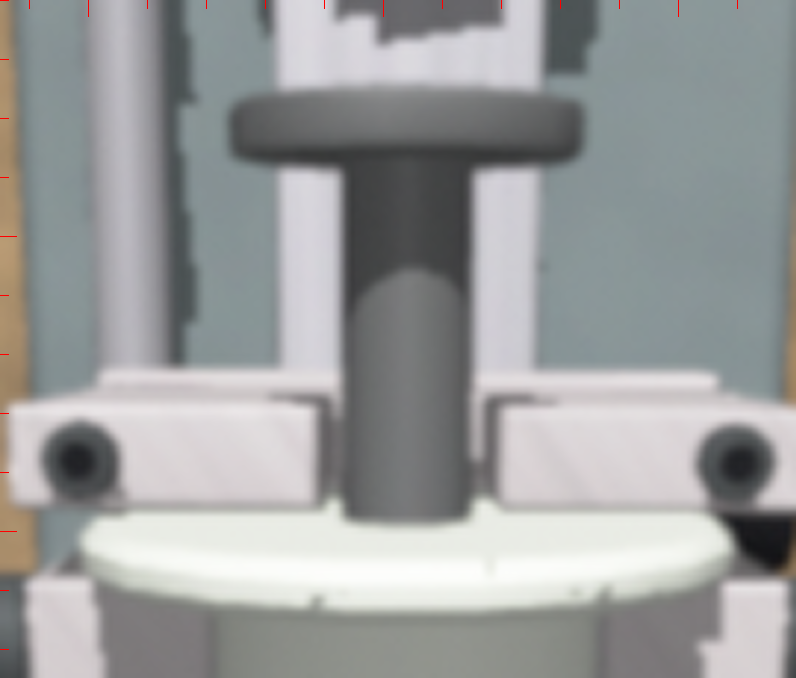

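```bash
for i in 1; do python3 -m creep '[{"ax":0,"ay":0,"az":0,"tx":0.001,"ty":0,"tz":0,"fingers":0.02},{"ax":0,"ay":0,"az":0,"tx":0.002,"ty":0,"tz":0,"fingers":0.02}]' 35; done
python3 -m creep '[{"ax":0,"ay":0,"az":0,"tx":0.001,"ty":0,"tz":0,"fingers":0.02},{"ax":0,"ay":0,"az":0,"tx":0.002,"ty":0,"tz":0,"fingers":0.02}]' 35
```

```text
time_s: 9.6
tcp_pos: [0.5319, -0.015, 0.0621]
eef_rot: [-71.6, 89.9, 10.0]
contact_force: [-0.1, 2.3, 4.8]
gripper_width: 0.0291
time_s: 9.8
tcp_pos: [0.5318, -0.0149, 0.0599]
eef_rot: [-67.2, 89.9, 14.5]
contact_force: [0.0, 3.1, 6.3]
gripper_width: 0.0291
```

```bash
python3 -m creep '[{"ax":0,"ay":0,"az":0,"tx":0.001,"ty":0,"tz":0,"fingers":0.02},{"ax":0,"ay":0,"az":0,"tx":0.002,"ty":0,"tz":0,"fingers":0.02}]' 35
```

```text
time_s: 10.0
tcp_pos: [0.5317, -0.015, 0.0578]
eef_rot: [-66.3, 89.9, 15.3]
contact_force: [0.5, 3.4, 5.3]
gripper_width: 0.0284
```

```bash
python3 -m creep '[{"ax":0,"ay":0,"az":0,"tx":0.001,"ty":0,"tz":0.0003,"fingers":0.02},{"ax":0,"ay":0,"az":0,"tx":0.002,"ty":0,"tz":0.0006,"fingers":0.02},{"ax":0,"ay":0,"az":0,"tx":0.003,"ty":0,"tz":0.0006,"fingers":0.02}]' 35
python3 -m creep '[{"ax":0,"ay":0,"az":0,"tx":0.001,"ty":0,"tz":0,"fingers":0.02},{"ax":0,"ay":0,"az":0,"tx":0.002,"ty":0,"tz":0,"fingers":0.02}]' 35
python3 -m creep '[{"ax":0,"ay":0,"az":0,"tx":0.001,"ty":0,"tz":0,"fingers":0.02},{"ax":0,"ay":0,"az":0,"tx":0.002,"ty":0,"tz":0,"fingers":0.02}]' 35
python3 - <<'E'
from h import *
from plant import r,viewer
s=r.get_state(); d=viewer.capture("wrist"); pickle.dump((s,d),open("pics/w9.pkl","wb"))
crop(d,175,330,60,200,4.8,"pics/c12.png")
delta(pose(.5306,-.0156,.0435,-8.39))
E
```

```text
time_s: 10.3
tcp_pos: [0.531, -0.0148, 0.0542]
eef_rot: [123.9, 90.0, -154.5]
contact_force: [0.9, -0.7, 3.0]
gripper_width: 0.0292
time_s: 10.5
tcp_pos: [0.531, -0.0148, 0.0522]
eef_rot: [113.0, 90.0, -165.4]
contact_force: [0.1, -0.2, 0.9]
gripper_width: 0.029
time_s: 10.7
tcp_pos: [0.531, -0.0147, 0.0503]
eef_rot: [106.3, 90.0, -172.1]
contact_force: [0.4, 0.2, -0.0]
gripper_width: 0.0289
t=10.75 tx,ty,tz [ 0.0066  0.0002 -0.001 ] ax,ay,az [-0.01 -0.01 -0.03] | tcp [ 0.531  -0.0147  0.0501] F [ 0.6  0.5 -0.5] w 0.0290 j [ 20.  18. -30.  -0. -42. -28.]
```

View pics/c12.png

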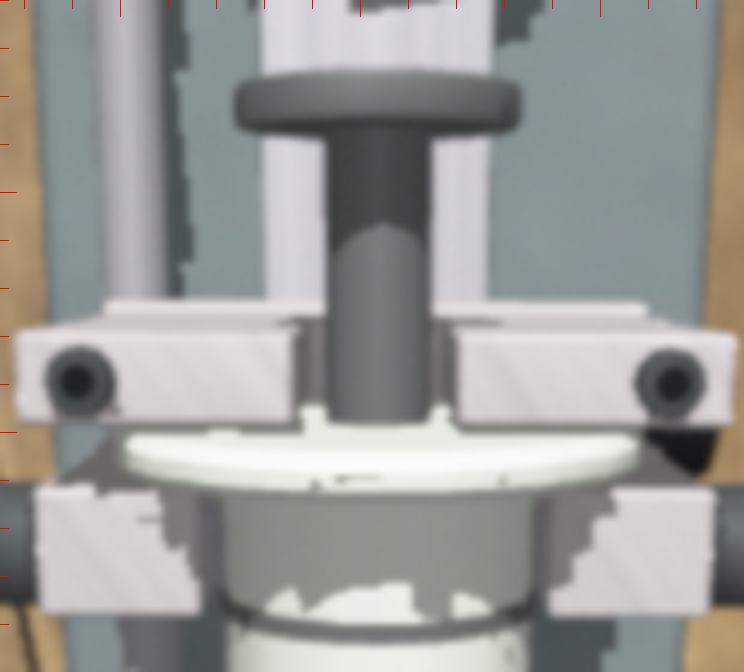

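```bash
python3 -m creep '[{"ax":0,"ay":0,"az":0,"tx":0.001,"ty":-0.0003,"tz":0,"fingers":0.02},{"ax":0,"ay":0,"az":0,"tx":0.002,"ty":-0.0003,"tz":0,"fingers":0.02},{"ax":0,"ay":0,"az":0,"tx":0.003,"ty":-0.0003,"tz":0,"fingers":0.02}]' 35
python3 -m creep '[{"ax":0,"ay":0,"az":0,"tx":0.001,"ty":0,"tz":0,"fingers":0.02},{"ax":0,"ay":0,"az":0,"tx":0.0015,"ty":0,"tz":0,"fingers":0.02}]' 35

```

```text
time_s: 11.05
tcp_pos: [0.5313, -0.0147, 0.0473]
eef_rot: [98.4, 90.0, 180.0]
contact_force: [-0.2, 0.4, -1.0]
gripper_width: 0.029
time_s: 11.25
tcp_pos: [0.5313, -0.0147, 0.0458]
eef_rot: [105.2, 90.0, -173.2]
contact_force: [0.5, 0.4, -1.4]
gripper_width: 0.0291
```

```bash
python3 -m creep '[{"ax":0,"ay":0,"az":0,"tx":0.0005,"ty":0,"tz":0,"fingers":0.02},{"ax":0,"ay":0,"az":0,"tx":0.001,"ty":0,"tz":0,"fingers":0.02}]' 35

```

```text
time_s: 11.45
tcp_pos: [0.5314, -0.0147, 0.045]
eef_rot: [106.7, 90.0, -171.7]
contact_force: [-0.4, 0.1, -1.4]
gripper_width: 0.0294
```

```bash
python3 -m creep '[{"ax":0,"ay":0,"az":0,"tx":0.0005,"ty":0,"tz":0,"fingers":0.02},{"ax":0,"ay":0,"az":0,"tx":0.001,"ty":0,"tz":0,"fingers":0.02},{"ax":0,"ay":0,"az":0,"tx":0.001,"ty":0,"tz":0,"fingers":0.02}]' 35

```

```text
time_s: 11.75
tcp_pos: [0.5315, -0.0147, 0.044]
eef_rot: [102.1, 90.0, -176.3]
contact_force: [0.6, 0.0, -1.7]
gripper_width: 0.0294
```

```bash
python3 -m creep '[{"ax":0,"ay":0,"az":0,"tx":0.0005,"ty":0,"tz":0,"fingers":0.02},{"ax":0,"ay":0,"az":0,"tx":0.0008,"ty":0,"tz":0,"fingers":0.02},{"ax":0,"ay":0,"az":0,"tx":0.0008,"ty":0,"tz":0,"fingers":0.02}]' 35

```

```text
time_s: 12.05
tcp_pos: [0.5316, -0.0147, 0.0433]
eef_rot: [-91.4, 90.0, -9.7]
contact_force: [-0.0, 0.3, -1.6]
gripper_width: 0.029
```

```bash
python3 -m creep '[{"ax":0,"ay":0,"az":0,"tx":0.0004,"ty":0,"tz":0,"fingers":0.02},{"ax":0,"ay":0,"az":0,"tx":0.0007,"ty":0,"tz":0,"fingers":0.02},{"ax":0,"ay":0,"az":0,"tx":0.0007,"ty":0,"tz":0,"fingers":0.02}]' 35

```

```text
time_s: 12.35
tcp_pos: [0.5317, -0.0146, 0.0429]
eef_rot: [-79.1, 90.0, 2.5]
contact_force: [-1.5, 0.3, 3.2]
gripper_width: 0.0289
```

```bash
python3 -m creep '[{"ax":0,"ay":0,"az":0,"tx":0.0004,"ty":0,"tz":0,"fingers":0.02},{"ax":0,"ay":0,"az":0,"tx":0.0007,"ty":0,"tz":0,"fingers":0.02},{"ax":0,"ay":0,"az":0,"tx":0.0007,"ty":0,"tz":0,"fingers":0.02}]' 35

```

```text
time_s: 12.65
tcp_pos: [0.5317, -0.0146, 0.0428]
eef_rot: [-82.3, 90.0, -0.6]
contact_force: [-4.1, 1.2, 10.4]
gripper_width: 0.0288
```

```bash
python3 -m creep '[{"ax":0,"ay":0,"az":0,"tx":-0.0007,"ty":0,"tz":0,"fingers":0.02},{"ax":0,"ay":0,"az":0,"tx":-0.0007,"ty":0,"tz":0,"fingers":0.04},{"ax":0,"ay":0,"az":0,"tx":-0.0007,"ty":0,"tz":0,"fingers":0.06},{"ax":0,"ay":0,"az":0,"tx":-0.0007,"ty":0,"tz":0,"fingers":0.06},{"ax":0,"ay":0,"az":0,"tx":-0.0007,"ty":0,"tz":0,"fingers":0.06}]'
python3 -m creep '[{"ax":0,"ay":0,"az":0,"tx":-0.01,"ty":0,"tz":0,"fingers":0.06},{"ax":0,"ay":0,"az":0,"tx":-0.03,"ty":0,"tz":0,"fingers":0.06},{"ax":0,"ay":0,"az":0,"tx":-0.06,"ty":0,"tz":0,"fingers":0.06},{"ax":0,"ay":0,"az":0,"tx":-0.1,"ty":0,"tz":0,"fingers":0.06},{"ax":0,"ay":0,"az":0,"tx":-0.13,"ty":0,"tz":0,"fingers":0.06}]'
python3 -m creep '[{"ax":0,"ay":0,"az":0,"tx":0,"ty":0,"tz":-0.03,"fingers":0.06},{"ax":0,"ay":0,"az":0,"tx":0,"ty":0,"tz":-0.06,"fingers":0.06},{"ax":0,"ay":0,"az":0,"tx":0,"ty":0,"tz":-0.06,"fingers":0.06},{"ax":0,"ay":0,"az":0,"tx":0,"ty":0,"tz":-0.06,"fingers":0.06}]'
python3 - <<'E'
from h import *
from plant import r,viewer
s=r.get_state(); d=viewer.capture("wrist"); pickle.dump((s,d),open("pics/w10.pkl","wb"));cv2.imwrite("pics/w10.png",cv2.resize(d["pixels"],(768,576),interpolation=cv2.INTER_CUBIC))
e=viewer.capture("scene");crop(e,210,370,110,230,5,"pics/c13.png");pickle.dump(e,open("pics/s10.pkl","wb"))
delta(pose(.5306,-.0156,.0435,-8.39))
E
```

```text
time_s: 13.15
tcp_pos: [0.5316, -0.0147, 0.0424]
eef_rot: [134.7, 90.0, -143.7]
contact_force: [0.5, 0.6, 0.6]
gripper_width: 0.0554
time_s: 13.65
tcp_pos: [0.532, -0.0147, 0.1757]
eef_rot: [-77.2, 89.9, 4.4]
contact_force: [0.4, 0.5, 0.1]
gripper_width: 0.0597
time_s: 14.05
tcp_pos: [0.5228, -0.0746, 0.1733]
eef_rot: [-74.7, 90.0, 6.8]
contact_force: [0.4, 0.5, -0.8]
gripper_width: 0.0601
t=14.15 tx,ty,tz [0.1294 0.001  0.0586] ax,ay,az [0.   0.01 0.02] | tcp [ 0.523  -0.0737  0.1729] F [ 0.3 -0.8 -0.1] w 0.0599 j [ 13.   9. -22.   0. -59. -22.]
```

View pics/w10.png

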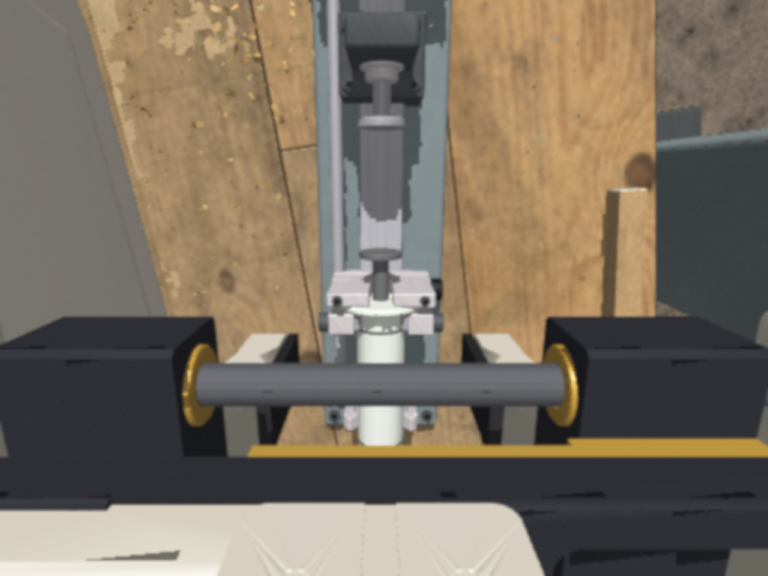

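View pics/c13.png

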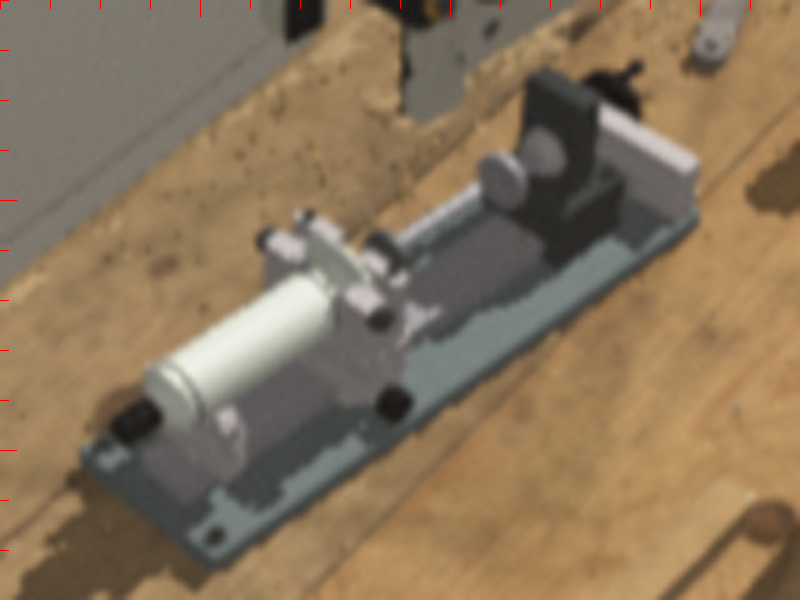

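```bash
python3 - <<'E'
from h import *
s,d=pickle.load(open("pics/w10.pkl","rb"))
crop(d,215,295,0,100,6,"pics/c14.png");crop(d,210,300,155,225,7,"pics/c15.png")
E
```

```text
(no output)
```

View pics/c14.png

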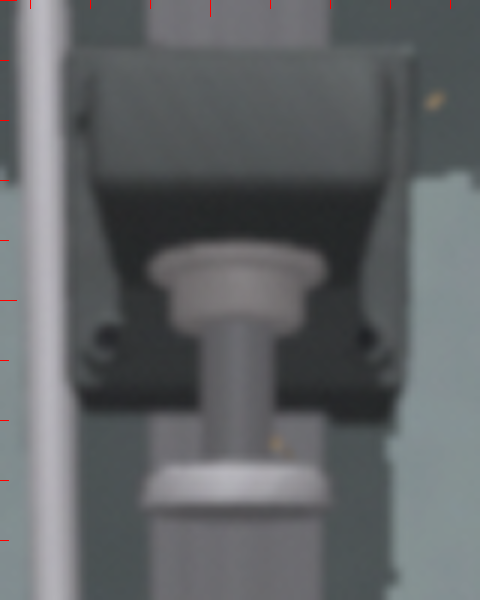

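View pics/c15.png

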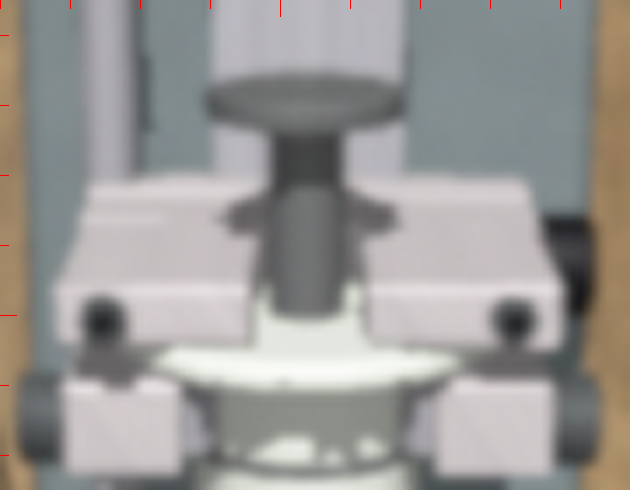

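```bash
python3 - <<'E'
from h import *
s,d=pickle.load(open("pics/w10.pkl","rb"));T=tcpT(s)
a=lambda x,y:(215+x/6-.4,y/6-.4); b=lambda x,y:(210+x/7-.4,155+y/7-.4)
for n,c,x,y,z in (("fin back",a,238,52,.096),("fin front",a,238,185,.096),("finL",a,92,118,.096),("finR",a,385,118,.096),("foot top front",a,237,505,.076),("foot L",a,143,498,.062),("foot R",a,330,498,.062),("pl top rear",b,305,73,.075),("pl L",b,205,98,.062),("pl R",b,405,98,.062),("bp front",b,150,347,.082),("fp rear",b,120,383,.078),("flange topedge front",b,305,388,.087)):
    w=ray(d,T,*c(x,y),z); print(n,"press",(1000*pf(w)).round(1), w.round(4), (np.linalg.inv(T)@np.r_[w,1])[:3].round(4))
f=ray(d,T,*a(238,118),.096); print(pf(f)*1000)
delta(pose(f[0],f[1],.067,-8.39),s)
E
```

```text
fin back press [ 1.000e-01 -1.115e+02] [ 0.5011 -0.2104  0.096 ] [ 0.0772  0.0015 -0.1375]
fin front press [  0.1 -97.7] [ 0.5031 -0.1967  0.096 ] [ 0.0772  0.0015 -0.1237]
finL press [  16.9 -104.7] [ 0.5188 -0.2061  0.096 ] [ 0.0772 -0.0154 -0.1307]
finR press [ -16.9 -104.7] [ 0.4853 -0.2011  0.096 ] [ 0.0772  0.0185 -0.1307]
foot top front press [  0.1 -64.4] [ 0.508  -0.1637  0.076 ] [ 0.0972  0.0015 -0.0904]
foot L press [ 13.1 -66.6] [ 0.5206 -0.1678  0.062 ] [ 0.1112 -0.0115 -0.0926]
foot R press [-12.8 -66.6] [ 0.4949 -0.164   0.062 ] [ 0.1112  0.0145 -0.0926]
pl top rear press [0.9 0.6] [ 0.5183 -0.0995  0.075 ] [ 0.0982  0.0008 -0.0254]
pl L press [13.7  5.9] [ 0.5317 -0.0962  0.062 ] [ 0.1113 -0.0119 -0.0201]
pl R press [-11.8   5.9] [ 0.5064 -0.0924  0.062 ] [ 0.1112  0.0136 -0.0201]
bp front press [19.8 33.1] [ 0.5417 -0.0702  0.082 ] [ 0.0913 -0.018   0.0071]
fp rear press [23.9 38.9] [ 0.5466 -0.065   0.078 ] [ 0.0953 -0.0221  0.013 ]
flange topedge front press [ 0.9 36.7] [ 0.5236 -0.0638  0.087 ] [0.0863 0.0008 0.0108]
[ 5.86591997e-02 -1.04721318e+02]
t=14.05 tx,ty,tz [ 0.1062  0.0015 -0.1307] ax,ay,az [-0.08  0.01  0.04] | tcp [ 0.5228 -0.0746  0.1733] F [ 0.4  0.5 -0.8] w 0.0601 j [ 13.   9. -22.   0. -59. -22.]
```

```bash
python3 - <<'E'
from h import *
s,d=pickle.load(open("pics/w10.pkl","rb"));T=tcpT(s)
b=lambda x,y:(210+x/7-.4,155+y/7-.4)
for y,z in ((71,.049),(73,.049),(76,.049),(95,.062),(98,.062),(101,.062),(112,.075),(117,.075),(130,.075)): print(y,z,(1000*pf(ray(d,T,*b(305,y),z))).round(1))
E
```

```text
71 0.049 [0.9 4.5]
73 0.049 [0.9 4.7]
76 0.049 [0.9 5.2]
95 0.062 [0.9 5.5]
98 0.062 [0.9 5.9]
101 0.062 [0.9 6.3]
112 0.075 [0.9 5.4]
117 0.075 [0.9 6. ]
130 0.075 [0.9 7.6]
```

```bash
python3 - <<'E'
from h import *
s,d=pickle.load(open("pics/w10.pkl","rb"));T=tcpT(s);W=world(d,T)
for y in (20,60,90): 
  u=int(215+45/6); print(W[y,u-2:u+4,2].round(3))
m=np.abs(W[...,2]-.11)<.03
X=np.array([pf(p) for p in W.reshape(-1,3)])*1000
k=(X[:,0]>-60)&(X[:,0]<60)&(X[:,1]>-130)&(X[:,1]<-80)
for x0 in range(-60,60,10):
  kk=k&(X[:,0]>=x0)&(X[:,0]<x0+10); print(x0,W.reshape(-1,3)[kk,2].max().round(3) if kk.any() else None)
E
python3 -m creep '[{"ax":0,"ay":0,"az":0,"tx":0,"ty":0.0005,"tz":-0.035,"fingers":0.06},{"ax":0,"ay":0,"az":0,"tx":0,"ty":0.001,"tz":-0.08,"fingers":0.06},{"ax":0,"ay":0,"az":0,"tx":0.01,"ty":0.0015,"tz":-0.115,"fingers":0.06},{"ax":0,"ay":0,"az":0,"tx":0.03,"ty":0.0015,"tz":-0.131,"fingers":0.06},{"ax":0,"ay":0,"az":0,"tx":0.05,"ty":0.0015,"tz":-0.131,"fingers":0.06}]'
python3 - <<'E'
from h import *
from plant import r,viewer
s=r.get_state(); d=viewer.capture("wrist"); pickle.dump((s,d),open("pics/w11.pkl","wb"));cv2.imwrite("pics/w11.png",cv2.resize(d["pixels"],(768,576),interpolation=cv2.INTER_CUBIC))
f=P0-.1047*yp+.0001*xp
delta(pose(*f,.067,-8.39))
E
```

```text
[0.029 0.03  0.03  0.029 0.029 0.029]
[0.028 0.029 0.029 0.029 0.028 0.028]
[0.028 0.029 0.028 0.029 0.029 0.029]
-60 0.0
-50 0.024
-40 0.02
-30 0.049
-20 0.096
-10 0.096
0 0.096
10 0.096
20 0.048
30 0.031
40 0.012
50 0.007
time_s: 14.65
tcp_pos: [0.5023, -0.2047, 0.1222]
eef_rot: [-98.9, 90.0, -17.4]
contact_force: [0.8, 0.0, -0.5]
gripper_width: 0.0604
t=14.70 tx,ty,tz [ 0.0516 -0.002   0.0001] ax,ay,az [-0.1   0.03 -0.26] | tcp [ 0.5004 -0.2034  0.1186] F [-2.2 -0.3 -3.6] w 0.0597 j [ -1.  14. -24.  -0. -52.  -7.]
```

View pics/w11.png

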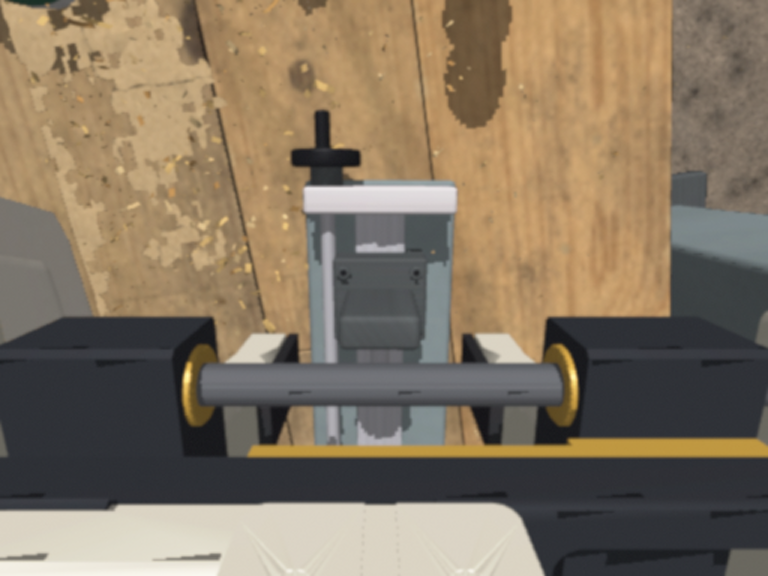

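```bash
python3 -m creep '[{"ax":0,"ay":0,"az":0,"tx":0.015,"ty":0,"tz":0,"fingers":0.06},{"ax":0,"ay":0,"az":0,"tx":0.035,"ty":0,"tz":0,"fingers":0.06},{"ax":0,"ay":0,"az":0,"tx":0.051,"ty":0,"tz":0,"fingers":0.06},{"ax":0,"ay":0,"az":0,"tx":0.051,"ty":0,"tz":0,"fingers":0.06},{"ax":0,"ay":0,"az":0,"tx":0.051,"ty":0,"tz":0,"fingers":0.05}]' 20
python3 - <<'E'
from h import *
from plant import r,viewer
s=r.get_state(); d=viewer.capture("wrist"); pickle.dump((s,d),open("pics/w12.pkl","wb"));cv2.imwrite("pics/w12.png",cv2.resize(d["pixels"],(768,576),interpolation=cv2.INTER_CUBIC))
f=P0-.1047*yp+.0001*xp
delta(pose(*f,.067,-8.39))
E
```

```text
time_s: 15.2
tcp_pos: [0.5027, -0.2029, 0.0721]
eef_rot: [140.8, 90.0, -137.5]
contact_force: [0.3, -0.6, 0.6]
gripper_width: 0.0561
t=15.25 tx,ty,tz [ 0.0055  0.0009 -0.0007] ax,ay,az [ 0.07 -0.01  0.05] | tcp [ 0.5031 -0.203   0.0725] F [-0.1 -0.5  1. ] w 0.0531 j [ -1.  17. -27.   0. -46.  -7.]
```

View pics/w12.png

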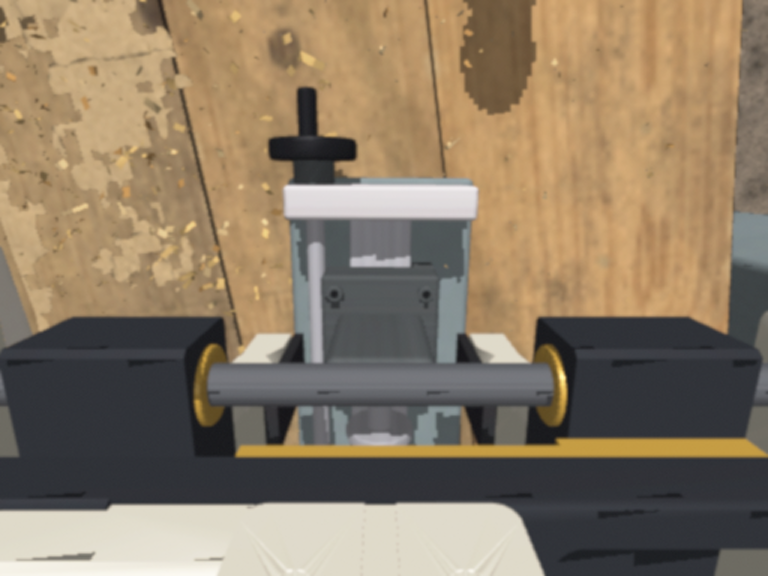

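```bash
python3 -m creep '[{"ax":0,"ay":0,"az":0,"tx":0.003,"ty":0.0004,"tz":0,"fingers":0.045},{"ax":0,"ay":0,"az":0,"tx":0.003,"ty":0.0004,"tz":0,"fingers":0.038},{"ax":0,"ay":0,"az":0,"tx":0.003,"ty":0.0004,"tz":0,"fingers":0.03},{"ax":0,"ay":0,"az":0,"tx":0.003,"ty":0.0004,"tz":0,"fingers":0.03},{"ax":0,"ay":0,"az":0,"tx":0.003,"ty":0.0004,"tz":0,"fingers":0.03}]' 20
python3 -m creep '[{"ax":0,"ay":0,"az":0,"tx":0,"ty":0,"tz":0,"fingers":0.03},{"ax":0,"ay":0,"az":0,"tx":0,"ty":0,"tz":0,"fingers":0.03}]' 25

```

```text
time_s: 15.75
tcp_pos: [0.5028, -0.2034, 0.0691]
eef_rot: [-88.3, 89.9, -6.7]
contact_force: [3.1, -0.4, 0.9]
gripper_width: 0.036
time_s: 15.95
tcp_pos: [0.5028, -0.2034, 0.0691]
eef_rot: [-89.8, 89.9, -8.2]
contact_force: [4.2, 0.5, 2.7]
gripper_width: 0.0361
```

```bash
python3 -m creep '[{"ax":0,"ay":0,"az":0,"tx":0,"ty":0,"tz":0.003,"fingers":0.03},{"ax":0,"ay":0,"az":0,"tx":0,"ty":0,"tz":0.008,"fingers":0.03},{"ax":0,"ay":0,"az":0,"tx":0,"ty":0,"tz":0.014,"fingers":0.03},{"ax":0,"ay":0,"az":0,"tx":0,"ty":0,"tz":0.018,"fingers":0.03},{"ax":0,"ay":0,"az":0,"tx":0,"ty":0,"tz":0.02,"fingers":0.03}]' 35
python3 - <<'E'
from h import *
from plant import r
s=r.get_state(); print(pf(s["tcp_pos"])*1000, s["contact_force"])
print(pf([.5028,-.2034])*1000)
E
```

```text
time_s: 16.45
tcp_pos: [0.5056, -0.1849, 0.0691]
eef_rot: [-137.5, 89.9, -55.9]
contact_force: [4.6, -12.0, -1.6]
gripper_width: 0.0361
[  0.80013114 -85.73834661] [  4.58213106 -11.98777497  -1.58276315]
[   0.74231351 -104.40909429]
```

```bash
python3 -m creep '[{"ax":0,"ay":0,"az":0,"tx":0,"ty":0,"tz":0.008,"fingers":0.03},{"ax":0,"ay":0,"az":0,"tx":0,"ty":0,"tz":0.017,"fingers":0.03},{"ax":0,"ay":0,"az":0,"tx":0,"ty":0,"tz":0.027,"fingers":0.03},{"ax":0,"ay":0,"az":0,"tx":0,"ty":0,"tz":0.036,"fingers":0.03},{"ax":0,"ay":0,"az":0,"tx":0,"ty":0,"tz":0.042,"fingers":0.03}]' 35
python3 -m creep '[{"ax":0,"ay":0,"az":0,"tx":0,"ty":0,"tz":0.001,"fingers":0.03},{"ax":0,"ay":0,"az":0,"tx":0,"ty":0,"tz":0.002,"fingers":0.03}]' 35
python3 - <<'E'
from h import *
from plant import r,viewer
s=r.get_state(); print(pf(s["tcp_pos"])*1000, s["contact_force"])
d=viewer.capture("scene");crop(d,230,350,110,200,6.6,"pics/c16.png");pickle.dump((s,d),open("pics/s16.pkl","wb"))
e=viewer.capture("side");crop(e,210,300,170,310,4.2,"pics/c17.png")
E
```

```text
time_s: 16.95
tcp_pos: [0.5119, -0.1433, 0.0691]
eef_rot: [-136.0, 89.8, -54.4]
contact_force: [7.0, -12.2, -1.9]
gripper_width: 0.0358
time_s: 17.15
tcp_pos: [0.5122, -0.1414, 0.0691]
eef_rot: [-133.2, 89.9, -51.5]
contact_force: [6.9, -12.1, -1.2]
gripper_width: 0.0355
[  0.98117835 -41.68138692] [  6.87224006 -12.0892869   -1.19722211]
```

View pics/c16.png

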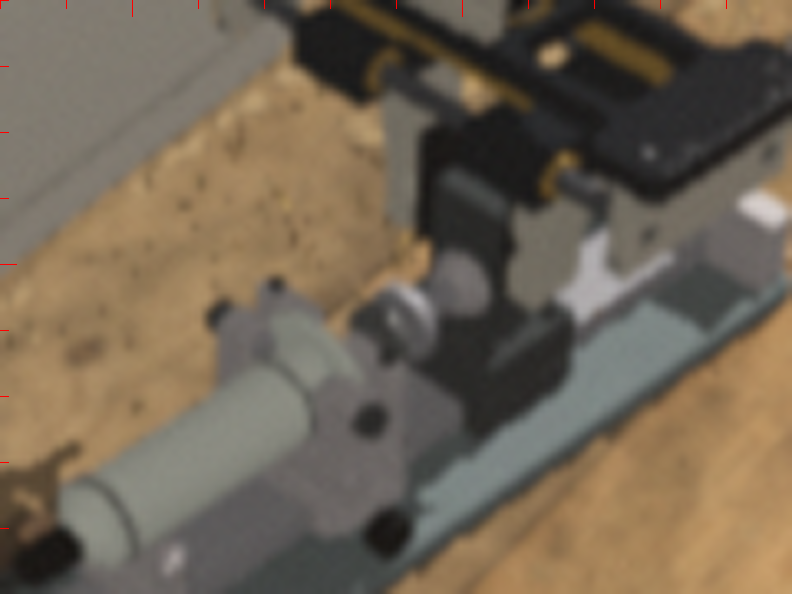

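```bash
cat > fm.py <<'E'
from h import *
from plant import r
s=r.get_state(); print("pf tcp",(pf(s["tcp_pos"])*1000).round(2),"Fy_press %.2f"%(s["contact_force"][:2]@yp),"t %.2f"%s["time_s"])
E
python3 fm.py
python3 -m creep '[{"ax":0,"ay":0,"az":0,"tx":0,"ty":0,"tz":0.0005,"fingers":0.03},{"ax":0,"ay":0,"az":0,"tx":0,"ty":0,"tz":0.001,"fingers":0.03}]' 35 >/dev/null; python3 fm.py
python3 -m creep '[{"ax":0,"ay":0,"az":0,"tx":0,"ty":0,"tz":0.0005,"fingers":0.03},{"ax":0,"ay":0,"az":0,"tx":0,"ty":0,"tz":0.001,"fingers":0.03}]' 35 >/dev/null; python3 fm.py
python3 -m creep '[{"ax":0,"ay":0,"az":0,"tx":0,"ty":0,"tz":0.0005,"fingers":0.03},{"ax":0,"ay":0,"az":0,"tx":0,"ty":0,"tz":0.001,"fingers":0.03}]' 35 >/dev/null; python3 fm.py
python3 -m creep '[{"ax":0,"ay":0,"az":0,"tx":0,"ty":0,"tz":0.0005,"fingers":0.03},{"ax":0,"ay":0,"az":0,"tx":0,"ty":0,"tz":0.001,"fingers":0.03}]' 35 >/dev/null; python3 fm.py
python3 -m creep '[{"ax":0,"ay":0,"az":0,"tx":0,"ty":0,"tz":0.0005,"fingers":0.03},{"ax":0,"ay":0,"az":0,"tx":0,"ty":0,"tz":0.001,"fingers":0.03}]' 35 >/dev/null; python3 fm.py
```

```text
pf tcp [  0.99 -41.59] Fy_press -7.70 t 17.25
pf tcp [  0.98 -40.88] Fy_press -9.97 t 17.45
pf tcp [  1.  -39.9] Fy_press -9.87 t 17.65
pf tcp [  0.98 -38.92] Fy_press -9.70 t 17.85
pf tcp [  1.01 -37.92] Fy_press -10.91 t 18.05
pf tcp [  1.   -36.89] Fy_press -9.22 t 18.25
```

```bash

python3 -m creep '[{"ax":0,"ay":0,"az":0,"tx":0,"ty":0,"tz":0.0005,"fingers":0.03},{"ax":0,"ay":0,"az":0,"tx":0,"ty":0,"tz":0.001,"fingers":0.03}]' 35 >/dev/null; python3 fm.py
python3 -m creep '[{"ax":0,"ay":0,"az":0,"tx":0,"ty":0,"tz":0.0005,"fingers":0.03},{"ax":0,"ay":0,"az":0,"tx":0,"ty":0,"tz":0.001,"fingers":0.03}]' 35 >/dev/null; python3 fm.py
python3 -m creep '[{"ax":0,"ay":0,"az":0,"tx":0,"ty":0,"tz":0.0005,"fingers":0.03},{"ax":0,"ay":0,"az":0,"tx":0,"ty":0,"tz":0.001,"fingers":0.03}]' 35 >/dev/null; python3 fm.py
python3 -m creep '[{"ax":0,"ay":0,"az":0,"tx":0,"ty":0,"tz":0.0005,"fingers":0.03},{"ax":0,"ay":0,"az":0,"tx":0,"ty":0,"tz":0.001,"fingers":0.03}]' 35 >/dev/null; python3 fm.py
python3 -m creep '[{"ax":0,"ay":0,"az":0,"tx":0,"ty":0,"tz":0.0005,"fingers":0.03},{"ax":0,"ay":0,"az":0,"tx":0,"ty":0,"tz":0.001,"fingers":0.03}]' 35 >/dev/null; python3 fm.py
```

```text
pf tcp [  0.98 -35.92] Fy_press -9.11 t 18.45
pf tcp [  1.01 -34.92] Fy_press -9.82 t 18.65
pf tcp [  1.02 -34.06] Fy_press -11.51 t 18.85
pf tcp [  1.  -33.1] Fy_press -12.01 t 19.05
pf tcp [  1.01 -32.18] Fy_press -11.79 t 19.25
```

```bash

python3 -m creep '[{"ax":0,"ay":0,"az":0,"tx":0,"ty":0,"tz":0.0005,"fingers":0.03},{"ax":0,"ay":0,"az":0,"tx":0,"ty":0,"tz":0.001,"fingers":0.03}]' 35 >/dev/null; python3 fm.py
python3 -m creep '[{"ax":0,"ay":0,"az":0,"tx":0,"ty":0,"tz":0.0005,"fingers":0.03},{"ax":0,"ay":0,"az":0,"tx":0,"ty":0,"tz":0.001,"fingers":0.03}]' 35 >/dev/null; python3 fm.py
python3 -m creep '[{"ax":0,"ay":0,"az":0,"tx":0,"ty":0,"tz":0.0005,"fingers":0.03},{"ax":0,"ay":0,"az":0,"tx":0,"ty":0,"tz":0.0008,"fingers":0.03}]' 35 >/dev/null; python3 fm.py
python3 -m creep '[{"ax":0,"ay":0,"az":0,"tx":0,"ty":0,"tz":0,"fingers":0.03},{"ax":0,"ay":0,"az":0,"tx":0,"ty":0,"tz":0,"fingers":0.03}]' 35 >/dev/null; python3 fm.py
```

```text
pf tcp [  1.03 -31.31] Fy_press -13.54 t 19.45
pf tcp [  0.99 -30.4 ] Fy_press -14.18 t 19.65
pf tcp [  1.01 -29.69] Fy_press -15.72 t 19.85
pf tcp [  1.02 -29.66] Fy_press -13.61 t 20.05
```

```bash

python3 -m creep '[{"ax":0,"ay":0,"az":0,"tx":0,"ty":0,"tz":0,"fingers":0.05},{"ax":0,"ay":0,"az":0,"tx":0,"ty":0,"tz":0,"fingers":0.06},{"ax":0,"ay":0,"az":0,"tx":0,"ty":0,"tz":0,"fingers":0.06},{"ax":0,"ay":0,"az":0,"tx":0,"ty":0,"tz":0,"fingers":0.06},{"ax":0,"ay":0,"az":0,"tx":0,"ty":0,"tz":0,"fingers":0.06}]'
python3 -m creep '[{"ax":0,"ay":0,"az":0,"tx":-0.02,"ty":0,"tz":0,"fingers":0.06},{"ax":0,"ay":0,"az":0,"tx":-0.05,"ty":0,"tz":0,"fingers":0.06},{"ax":0,"ay":0,"az":0,"tx":-0.09,"ty":0,"tz":0,"fingers":0.06},{"ax":0,"ay":0,"az":0,"tx":-0.12,"ty":0,"tz":0.0,"fingers":0.06},{"ax":0,"ay":0,"az":0,"tx":-0.14,"ty":0,"tz":0.0,"fingers":0.06}]'
python3 -m creep '[{"ax":0,"ay":0,"az":0,"tx":0,"ty":0,"tz":0.02,"fingers":0.06},{"ax":0,"ay":0,"az":0,"tx":0,"ty":0,"tz":0.04,"fingers":0.06},{"ax":0,"ay":0,"az":0,"tx":0,"ty":0,"tz":0.04,"fingers":0.06},{"ax":0,"ay":0,"az":0,"tx":0,"ty":0,"tz":0.04,"fingers":0.06}]'
python3 - <<'E'
from h import *
from plant import r,viewer
s=r.get_state(); d=viewer.capture("wrist"); pickle.dump((s,d),open("pics/w20.pkl","wb"));cv2.imwrite("pics/w20.png",cv2.resize(d["pixels"],(768,576),interpolation=cv2.INTER_CUBIC))
crop(d,210,300,60,225,3.6,"pics/c20.png")
e=viewer.capture("scene");pickle.dump(e,open("pics/s20.pkl","wb"));crop(e,110,370,110,320,3,"pics/c21.png")
E
```

```text
time_s: 20.55
tcp_pos: [0.5127, -0.1272, 0.0685]
eef_rot: [91.9, 90.0, 173.5]
contact_force: [-0.0, 0.0, 0.3]
gripper_width: 0.0597
time_s: 21.05
tcp_pos: [0.5136, -0.1273, 0.2112]
eef_rot: [-81.3, 89.8, 0.3]
contact_force: [1.0, -0.4, -1.2]
gripper_width: 0.0597
time_s: 21.45
tcp_pos: [0.5186, -0.0875, 0.2085]
eef_rot: [103.8, 90.0, -174.5]
contact_force: [-0.8, 1.1, 0.9]
gripper_width: 0.0599
```

View pics/c20.png

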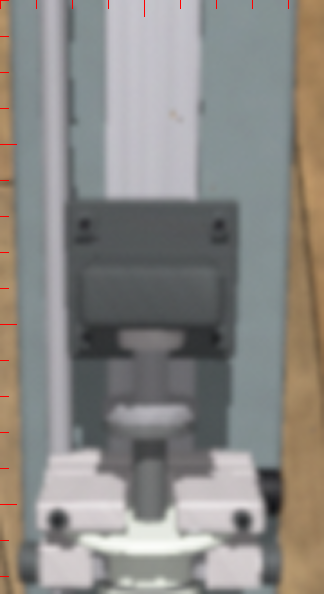

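View pics/c21.png

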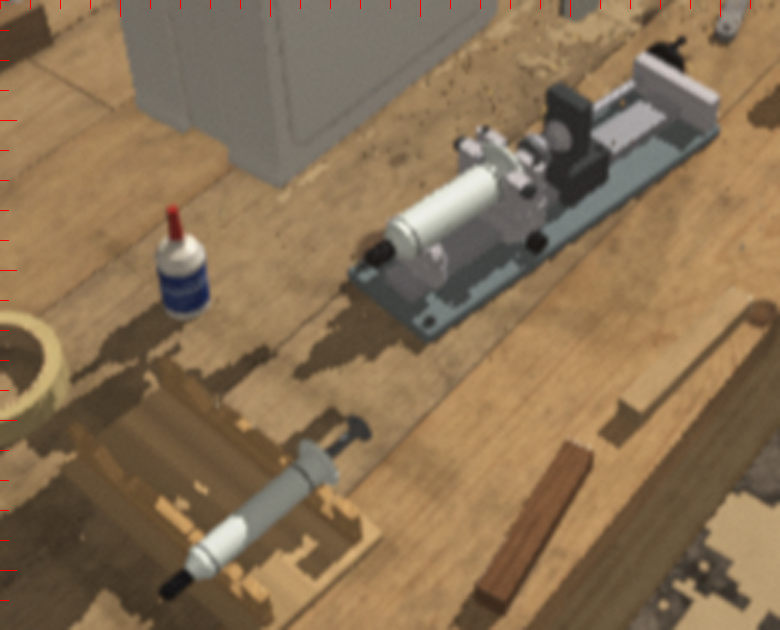

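```bash
python3 - <<'E'
from h import *
s,d=pickle.load(open("pics/w20.pkl","rb"))
crop(d,225,285,130,225,6,"pics/c22.png")
E
```

```text
(no output)
```

View pics/c22.png

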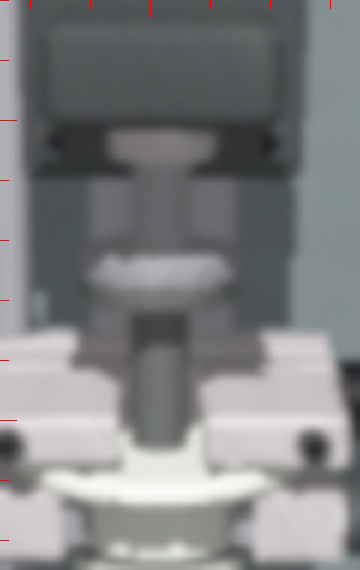

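```bash
python3 - <<'E'
from h import *
s,d=pickle.load(open("pics/w20.pkl","rb"));T=tcpT(s)
a=lambda x,y:(225+x/6-.4,130+y/6-.4)
for n,x,y,z in (("fin back",160,22,.096),("fin front",160,122,.096),("foot/plunger junction top",160,286,.0755),("bp front",80,468,.082),("fp rear",30,488,.078)):
    print(n,(1000*pf(ray(d,T,*a(x,y),z))).round(1))
d=pickle.load(open("pics/s20.pkl","rb"));s0=pickle.load(open("pics/scene0.pkl","rb"))
Wd=world(d);W0=world(s0)
# barrel level fit in scene image
m=(d["pixels"].min(-1)>110); X=np.array([pf(p) for p in Wd.reshape(-1,3)]).reshape(Wd.shape[:2]+(2,))
k=(abs(X[...,0])<.02)&(X[...,1]>.055)&(X[...,1]<.125)&(Wd[...,2]>.055)
from scipy.optimize import least_squares
p=np.c_[X[k],Wd[k][:,2]]
def f(q):
    ax=np.array([q[1],1,q[3]]);ax/=np.linalg.norm(ax);return np.linalg.norm(np.cross(p-[q[0],.09,q[2]],ax),axis=1)-.015
o=least_squares(f,[0,0,.062,0],loss="soft_l1",f_scale=.001);print("barrel fit x,dx,z,dz",o.x.round(4),len(p))
E
```

```text
fin back [  0.4 -38.5]
fin front [  0.4 -24. ]
foot/plunger junction top [0.5 4.7]
bp front [13.4 33.5]
fp rear [21.9 38.2]
barrel fit x,dx,z,dz [-2.1000e-03  2.2600e-02  7.9300e-02 -7.5491e+00] 690
```

```bash
python3 - <<'E'
from h import *
d=pickle.load(open("pics/s20.pkl","rb"));Wd=world(d)
for y0 in np.arange(.045,.14,.01):
    X=np.array([pf(p) for p in Wd.reshape(-1,3)]);z=Wd.reshape(-1,3)[:,2]
    k=(abs(X[:,0])<.016)&(abs(X[:,1]-y0)<.005)&(z>.06)&(z<.1)
    if k.any(): print(y0.round(3),"top z",np.percentile(z[k],97).round(4),k.sum())
W0=world(pickle.load(open("pics/scene0.pkl","rb")))
e=pickle.load(open("pics/s20.pkl","rb"));a=cv2.cvtColor(pickle.load(open("pics/scene0.pkl","rb"))["pixels"],6).astype(np.float32)[250:320,160:240];b=cv2.cvtColor(e["pixels"],6).astype(np.float32)[250:320,160:240]
print("slim shift px",cv2.phaseCorrelate(a,b))
E
```

```text
0.045 top z 0.0848 71
0.055 top z 0.0778 55
0.065 top z 0.0767 51
0.075 top z 0.0769 53
0.085 top z 0.077 56
0.095 top z 0.0763 53
0.105 top z 0.0773 56
0.115 top z 0.0763 56
0.125 top z 0.0764 57
0.135 top z 0.0769 69
slim shift px ((-0.10491757661144163, -0.6002711586369074), 0.46164743105570477)
```

Barrel top is level at 0.077 m, so the axis is at 0.062 m. The slim cartridge hasn't moved, and the arm is clear of everything. Handing in.

```bash
python3 -c "
from plant import order,r
print(order.close_job()); print(r.get_state()['time_s'])"
```

```text
the job is handed in; nothing more can be done
None
the job is handed in; nothing more can be done
```

The large cartridge is loaded in the press with the foot bearing on its plunger, and I handed the job in at about 21.6 s on the robot's clock. No verdict is reported.

**Loading:** I gripped the cartridge at mid barrel and found the bracket's gap with the wrist camera. I then lowered the cartridge past the catches until it touched the seat. The upward force on the tool was about 8 N above its resting value at the catches and about 12 N on the seat, both under the 25 N limit.

**Carriage:** I then gripped the fin and pushed the carriage forward about 75 mm. The foot met the plunger about 5 mm before I stopped. I released it and lifted clear.

**Last checks:**
- **Barrel:** level along its length, with its top at 0.076–0.078 m, which puts the axis at about 0.062 m.
- **Flange:** visible in the gap, and nothing is touching the robot.
- **Slim cartridge:** still in the rack, with an image shift of less than one pixel.
- **Foot compression:** the estimates disagree somewhat. The push force and arm travel give about 5 mm (about 5 N). The final wrist picture gives about 3.3–4 mm (about 3.6–4.2 N). Both are inside the 3.0–7.4 N range.
- **Failed check:** a first cylinder fit to check the barrel's level did not converge, so I measured the barrel's top heights directly instead.

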